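Index a photo turntable with its sloping spring plunger

TASK

The sherd on the photo turntable must be turned for its next picture: press the red plunger head gently all the way down to its stop and let it come fully up again, once per notch, until the red arrow on the platter points at the red pointer on the base; do not go past it and do not force the plunger against its stop. Turn the platter only with the plunger: keep off the platter, the sherd and the lamp above the plunger, leave the sherd lying on the platter, and do not disturb the bottle, stapler and tape roll on the table.

Things in the scene. Friction and masses are not known exactly. Their poses are not given: they have to be found in the camera images.
- turntable_unit: Fixed grey unit on the table. Origin: on the table under the platter's axis; z up; its yaw is about 1.57 (1.32 to 1.82), so that its x points to the robot's left, its -y ahead. Base plate x -105..105, y -190..95 mm, 16 mm high. On the -x side (right) of the platter a black block, 71 mm high, bears a red pointer. At y = -135 mm a grey barrel, 44 mm in diameter, slopes up towards -x and carries the red plunger head; a lamp hangs over it.
- head_top (a point): Middle of the outer face of the red plunger head, a knob 42 mm in diameter; at (-75, -135, 115) mm in the unit's frame when up. Its z axis points out of the head along the plunger's axis, 35 degrees from vertical: (-0.574, 0, 0.819) in the unit's frame. Push the opposite way with shut fingers tilted alike; an upright tool meets the lamp.
- plunger (a joint): Travel of the head in m: 0 = up (a spring returns it). First unseen dead travel, 2.5 to 12 mm, other in each run, 1.3 to 2 N; then 18 mm of stroke that turns the platter, 4 to 9 N in all; then a firm stop 20 to 30 mm down, felt as a steep rise of force. Over 35 N is forcing. Ending 1.5 mm or more short of the stop may miss the notch. It must return to 0 between strokes.
- turntable (a joint): Platter angle in rad, positive anticlockwise from above; 0 = arrow at pointer; starts between -2.0 and -0.8. Each full stroke turns it forward to the next multiple of 30 degrees (0.524; the first stroke may turn anything up to 0.57), so 2 to 4 strokes are needed. It cannot go back. Friction holds it between strokes. Press at 30 mm/s or less, and meet the stop at about 10 mm/s; a slammed stroke overruns.
- platter (a point): Black round platter, 170 mm in diameter, 8 mm thick, top 66 mm above the table; white marks every 30 degrees near the rim and one red arrow. This point: centre of its top; its -x axis points along the red arrow. It turns with the turntable joint.
- arrow (a point): Tip of the red arrow on the platter, 83 mm from its axis, on its top.
- pointer (a point): Fixed red pointer on the black block beside the platter, 93 mm from the platter's axis, 66 mm above the table.
- lamp: Fixed lamp; origin as turntable_unit. Black panel 120 x 120 x 16 mm over the plunger, centred at (-35, -135, 305) mm in the unit's frame, sloping 18 degrees about the unit's x axis (side away from the platter lower, about 280 mm), reaching 20 mm further to -x than the middle of the head. Post 12 mm thick at (75, -165) mm, its arm about 320 mm high.
- sherd: Loose brown pottery sherd, about 57 x 87 x 12 mm, lying on the platter near its middle. Origin: middle of its underside.
- glue_bottle: Loose white glue bottle with orange cone cap, 38 mm in diameter, 112 mm high, standing on the table to the right of the unit. Origin: middle of its underside.
- stapler: Loose blue and black stapler, 36 x 145 x 48 mm, on the table at the right. Origin: middle of its underside.
- masking_tape_roll: Loose roll of cream masking tape, 95 mm in diameter, 24 mm high, lying on the table to the right of the unit. Origin: middle of its underside.
There are look-alikes about, which are no part of the job. Leave any green or purple look-alike of the sherd alone.

How it is judged:
By the outcome, as a careful person would: the job done as asked, in the order asked, and still so for the second after the job is handed in, with the robot touching nothing.
It also fails if it takes over 61 s, if anything falls off the work surface, if the arm or the gripper's body presses on something with over 40 N, if the wrist force passes 120 N, or if a joint passes its speed limit or range.

ROBOT

A 7-joint arm with a two-finger parallel gripper is mounted at the origin on a cart in front of the work surface, level with it; the furniture and walls round the work are solid. World frame = base frame: x ahead of the robot, y to its left, z up, the work surface at z = 0. Lengths are in m, angles in degrees, forces in N, time in s.
With the tool pointing down it reaches from about 0.425 to 0.925 m from the base axis. Payload 6.8 kg.
Tool frame: the origin (TCP) lies at the very end of the fingers, on their centre line; the grasp point (between the pads) lies 19 mm behind it (hold_point_z is the distance from the TCP to the grasp point, in m); z points along the fingers, y is the direction in which the jaws open and shut (so a half turn about z gives the same grasp; the last joint's range is limited). The gripper opens to 88 mm and grips with 3 to 60 N. Pads are 20 mm wide; open, the fingers measure 115 mm over their backs; the gripper's body (75 mm by 178 mm) begins 61 mm behind the grasp point.
Start: joints at [65.884, 27.33, 1.283, 89.118, -0.659, 63.558, -4.761], TCP at [0.208, -0.642, 0.223] pointing down, gripper open.
Joint ranges: [-169.35, 169.35], [-19.33, 120.38], [-80.79, 83.38], [13.8, 139.57], [-78.32, 258.32], [9.67, 109.79], [-169.56, 169.56]. Speed limits (degrees/s): [136.94, 136.94, 180, 180, 180, 180, 180].

INTERFACE

Orientations are given as [roll, pitch, yaw] about the fixed x, y, z axes, in that order (R = Rz(yaw) Ry(pitch) Rx(roll)).
In Python, from cell import sense, camera, get_calibration, finish_job, hold_point_z gives the robot as it stands. The module is installed in compiled form; this text tells all that it offers.
- The arm moves only by the shell command python3 -m creep 'ROWS' [OPENING]. ROWS is text: rows parted by semicolons, each of 4 numbers parted by spaces: the shift along the tool's x, y, z in mm, then the turn about the tool's z in degrees. A call has 1 to 5 rows; each row is the pose to reach, as a shift and turn from the pose measured when the call began, along the tool's axes at that moment; what a row does not reach only later rows make up. A row lasts 1/10 s, in which the tool goes at most 50 mm and 8.59 degrees, less where a joint would pass 70% of its speed; a pose out of reach is approached as far as the arm can. A call with a gripper value outside its range is refused whole. OPENING is the finger opening in mm, from 0 to 87.8, set as the call begins (- or left out, the last holds). The fingers move at their own pace and stop on an object; the grip force is fixed at half the most. Time passes only in rows, so rows that repeat a pose let the fingers close. It gives the time, the measured TCP pose, the force and the opening at its end, in the units of the state.
- sense(): the state, without advancing time (a new reading comes with each control period).
- camera(name): name is "scene" or "top" or "wrist"; returns the picture (480x640x3 uint8, red, green, blue); there is no depth.
- get_calibration(name): a dict with "vertical_fov" (degrees; the focal length in pixels is half the picture's height over the tangent of half this angle, whatever the lens; pixels are square), "cx", "cy" (the principal point, pixels), "dist_coeffs" ([k1, k2, p1, p2, k3] as OpenCV has them; the pictures are not rectified), "R" (3x3) and "t" (3): a world point X has camera coordinates R X + t. Camera axes: x right, y down, z forward; pixel columns grow to the right and rows downward; lengths in m; the calibration is good to about 2 mm. A picture is of the moment at which its call begins: read the wrist's pose just before it. get_calibration takes no time and is no camera call; for the wrist camera it gives the pose at the moment of the call.
- finish_job(): hands the job in, once; it reports no verdict.
The state is a dict: "t": time; "joint_positions": joint angles; "joint_vel": joint speeds; "joint_torque": joint torques, N m; "eef_pos": TCP position; "tcp_rot": TCP orientation; "wrist_force": force on the tool from outside, world axes, zero at the start; "ft_torque": the same for the moment, N m; "width": finger opening in m.
Only numpy, scipy, OpenCV 4.12 (cv2) and the standard library are available. Lean on these libraries where they do the work, as an engineer would, in place of code of your own. Each camera call takes 0.05 s, during which the arm holds its last target.

## Working session

There is one attempt and no reset: what is moved stays moved. The work goes in short steps, Python scripts to look and compute and a shell command to move; the robot and the scene stay as the last step left them, time stands still between calls to the robot, and variables do not carry over. Pictures are saved under pics/ and viewed, and the job is handed in when it is done.

```bash
mkdir -p pics; cat > h.py <<'E'
import numpy as np, cv2
from cell import *
from scipy.spatial.transform import Rotation as R
def K(c):
    f=240/np.tan(np.radians(c['vertical_fov']/2)); return np.array([[f,0,c['cx']],[0,f,c['cy']],[0,0,1.]])
def ray(c,uv):
    p=cv2.undistortPoints(np.array([[uv]],float),K(c),np.array(c['dist_coeffs']))[0,0]
    Rm=np.array(c['R']);t=np.array(c['t']); return -Rm.T@t, Rm.T@np.array([p[0],p[1],1])
def onz(c,uv,z):
    o,d=ray(c,uv); return o+d*(z-o[2])/d[2]
def proj(c,P):
    r,_=cv2.Rodrigues(np.array(c['R'])); return cv2.projectPoints(np.array(P,float).reshape(-1,3),r,np.array(c['t'],float),K(c),np.array(c['dist_coeffs'],float))[0].reshape(-1,2)
def tri(c1,a,c2,b):
    o1,d1=ray(c1,a);o2,d2=ray(c2,b)
    s=np.linalg.lstsq(np.c_[d1,-d2],o2-o1,rcond=None)[0]
    p,q=o1+d1*s[0],o2+d2*s[1]; return (p+q)/2,np.linalg.norm(p-q)
def snap(n,f):
    im=camera(n); cv2.imwrite('pics/'+f+'.png',im[:,:,::-1]); return im
def blobs(im,lo=40):
    h=cv2.cvtColor(im,cv2.COLOR_RGB2HSV); m=(((h[...,0]<8)|(h[...,0]>172))&(h[...,1]>140)&(h[...,2]>60)).astype(np.uint8)
    n,l,s,c=cv2.connectedComponentsWithStats(m)
    for i in range(1,n):
        if s[i,4]>=8: print(i,s[i],c[i].round(1))
    return l
E
python3 - <<'E'
from h import *
s=sense();print(s)
for n in('scene','top','wrist'):
    im=snap(n,n+'0');print(n);c=get_calibration(n);print(-np.array(c['R']).T@np.array(c['t']));blobs(im)
E
```

```text
{'t': 0.0, 'joint_positions': array([65.88424048, 27.3748376 ,  1.27969733, 89.17825287, -0.65724912,
       63.55795753, -4.76066105]), 'joint_vel': array([-0.07986246, -0.03043172, -0.01781498,  0.00021642, -0.03006128,
        0.00203969, -0.01432749]), 'joint_torque': array([ 1.02001507e-04, -5.82842124e+01,  1.53415415e+00, -2.72605956e+01,
       -5.45527786e-02,  1.70106709e-02,  1.95416364e-04]), 'eef_pos': array([ 0.20750588, -0.64167543,  0.22169329]), 'tcp_rot': array([-1.79896689e+02,  9.02619635e-03,  1.79249298e+01]), 'wrist_force': array([-0.79792676, -0.44088168,  0.36691766]), 'ft_torque': array([ 0.02575309, -0.05355047,  0.04261636]), 'width': 0.08795147537312709}
scene
[-0.01029055 -1.16754742  0.61716245]
1 [335 191  16  15 179] [342.8 198.4]
4 [243 207   5   7  23] [244.9 210.3]
6 [248 210  30  23 142] [262.3 223. ]
9 [308 220   6  16  36] [310.6 228.6]
11 [259 222  29  38 240] [278.3 243. ]
13 [249 226  14  17  63] [254.9 235.3]
22 [269 237   8   7  23] [273.  239.9]
23 [308 237   6  13  39] [310.6 242.5]
27 [255 240   5   6  14] [256.9 242.6]
30 [217 243   5  
[... 178 characters left out ...]
43 [356 283  13   9  25] [361.5 287.3]
47 [308 287  53  82 820] [326.8 323.8]
52 [250 294   4   4   8] [251.6 296. ]
53 [313 296   4   5   8] [314.6 298.2]
55 [251 300   4  12  20] [252.6 305. ]
62 [252 313   3   8  12] [252.9 316.8]
66 [252 325   3   7   9] [253.2 327.9]
top
[ 0.3987078  -0.09389505  1.32262426]
1 [317  82   4   6  15] [318.   84.3]
4 [482 123   6  24  74] [484.3 135.5]
5 [283 180  10  18 127] [287.4 189.2]
6 [286 251   4   3  11] [287.6 252.1]
7 [240 272   9  12  53] [244.5 278.4]
8 [ 92 341   5   3  13] [ 94.2 342.2]
wrist
[ 0.28641352 -0.61573135  0.38371747]
1 [457 187  30  28 646] [471.7 200.4]
2 [ 22 328  15   4  28] [ 30.1 329.5]
3 [590 329   7   3  14] [592.3 329.6]
```

View pics/scene0.png

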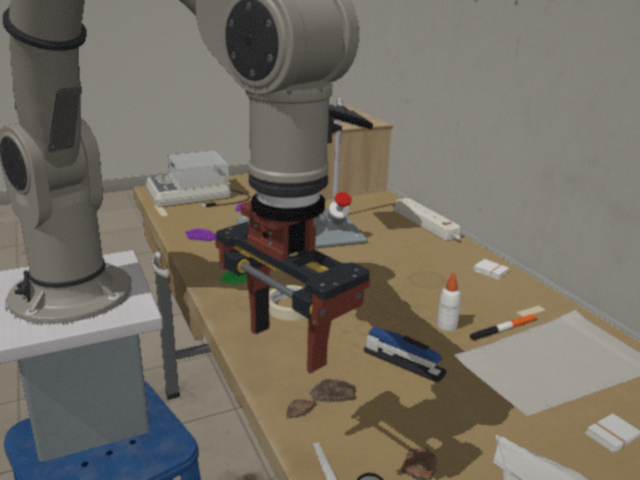

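View pics/top0.png

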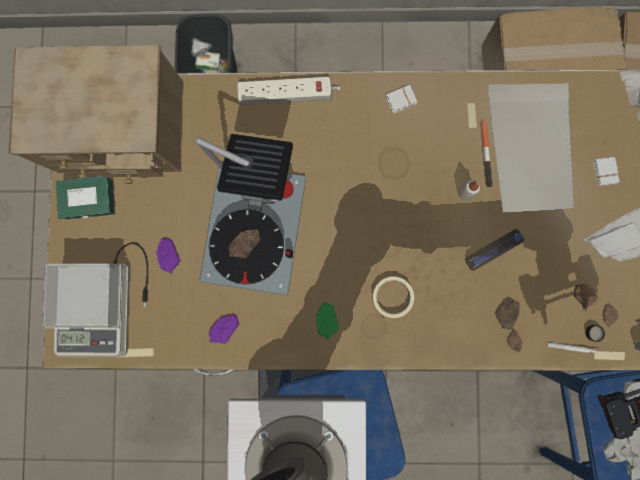

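View pics/wrist0.png

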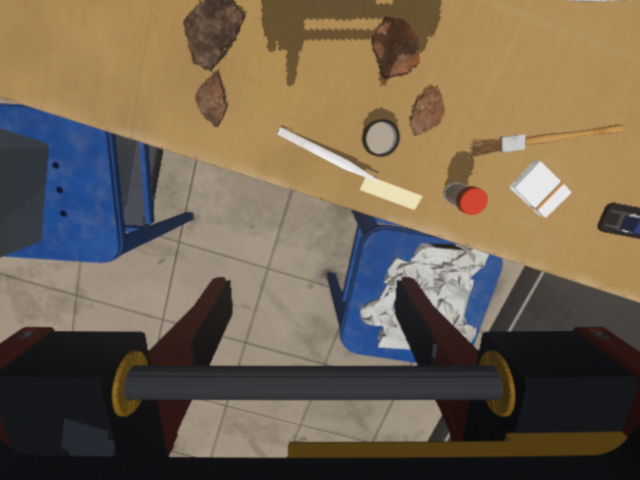

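```bash
python3 - <<'E'
from h import *
im=cv2.imread('pics/top0.png');sc=cv2.imread('pics/scene0.png')
cr=cv2.resize(im[120:300,190:320],None,fx=4,fy=4,interpolation=cv2.INTER_CUBIC)[:600] 
a=cv2.resize(im[130:300,195:310],(405,600),interpolation=cv2.INTER_CUBIC)
b=cv2.resize(sc[170:260,310:370],(390,600),interpolation=cv2.INTER_CUBIC)
cv2.imwrite('pics/crop1.png',np.hstack([a,b]))
ct=get_calibration('top');cs=get_calibration('scene')
h=cv2.cvtColor(im,cv2.COLOR_BGR2HSV)
# platter dark disc
sub=np.zeros(im.shape[:2],np.uint8);sub[203:292,203:288]=1
m=((h[...,2]<60)&(sub>0)).astype(np.uint8)
cs_,_=cv2.findContours(m,cv2.RETR_EXTERNAL,cv2.CHAIN_APPROX_NONE)
k=max(cs_,key=cv2.contourArea);k=cv2.convexHull(k);el=cv2.fitEllipse(k);print('ellipse',el)
# plate corners grey
O=onz(ct,el[0],.064);print('centre',O)
P=onz(ct,(287.6,252.1),.066);print('pointer',P)
for w in [(244.5,278.4)]:print('arrow',onz(ct,w,.066))
H,e=tri(ct,(288,188.5),cs,(342.8,198.4));print('head',H,e)
d=P-O;print('dist',np.linalg.norm(d[:2]),'yaw from pointer',np.degrees(np.arctan2(-d[1],-d[0])))
for y in(80,85,90,95,100):
  T=R.from_euler('z',y,degrees=True)
  O0=np.array([O[0],O[1],0])
  print(y,proj(ct,T.apply([[-.075,-.135,.115],[-.093,0,.066],[-.105,.095,.016],[.105,.095,.016],[-.105,-.190,.016]])+O0).round(0).tolist())
E
```

```text
ellipse ((246.29891967773438, 245.83645629882812), (73.36885070800781, 75.6711654663086), 31.096288681030273)
centre [0.50226432 0.10682938 0.064     ]
pointer [0.48786236 0.01349148 0.066     ]
arrow [0.42908319 0.10970234 0.066     ]
head [0.62161876 0.00981267 0.11483368] 0.0029017036772884617
dist 0.09444247368282252 yaw from pointer 81.22848684291947
80 [[288.0, 189.0], [287.0, 253.0], [286.0, 296.0], [198.0, 280.0], [308.0, 176.0]]
85 [[283.0, 185.0], [287.0, 249.0], [291.0, 292.0], [201.0, 284.0], [302.0, 171.0]]
90 [[278.0, 182.0], [287.0, 246.0], [294.0, 288.0], [204.0, 288.0], [295.0, 167.0]]
95 [[272.0, 179.0], [287.0, 242.0], [298.0, 284.0], [208.0, 292.0], [288.0, 164.0]]
100 [[266.0, 177.0], [287.0, 239.0], [301.0, 280.0], [212.0, 296.0], [280.0, 161.0]]
```

View pics/crop1.png

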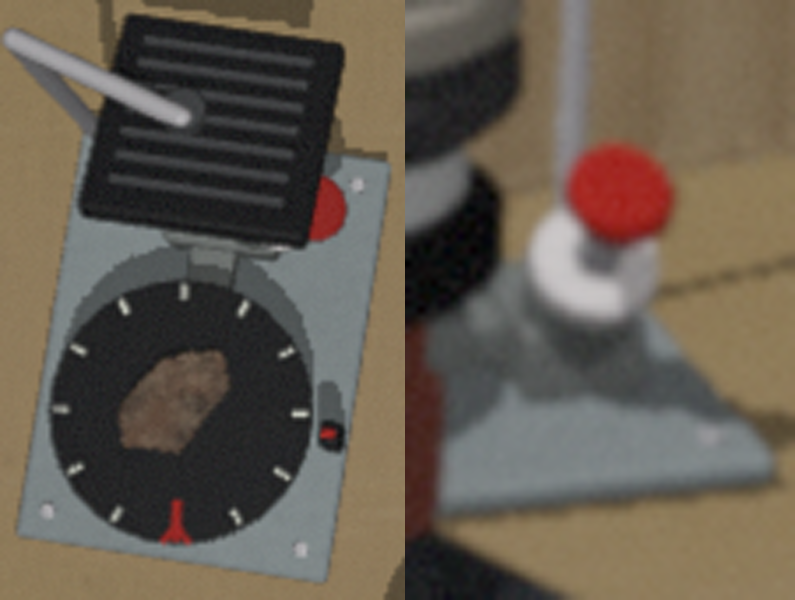

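Candidates: red knob top (287,189)/scene (343,198), which is on the sloping barrel under the lamp. The others are the red bottle cap near the start (wrist 471,200), the power-strip switch (top 318,84) and the pointer (288,252). The crop confirms (287,189) is the plunger head. The arrow is at (244,278), about -95° from the pointer, and the unit's yaw is about 81°.

The tool moves only along its own axes and turns about its own z, so I need to find out how it can tilt. I'll lift first.

```bash
cat > lg.py <<'E'
from h import *
import json,sys
s=sense();r=[s['t'],*s['joint_positions'],*s['eef_pos'],*s['tcp_rot']]
open('log.txt','a').write(json.dumps([float(x) for x in r])+'\n')
print(round(s['t'],2),'q',s['joint_positions'].round(1),'p',s['eef_pos'].round(4),'rpy',s['tcp_rot'].round(1),'tz',R.from_euler('xyz',s['tcp_rot'],degrees=True).as_matrix()[:,2].round(3),'F',s['wrist_force'].round(1))
E
python3 lg.py; python3 -m creep '0 0 -40 0;0 0 -80 0;0 0 -120 0;0 0 -160 0;0 0 -200 0' 0; python3 lg.py
```

```text
0.15 q [65.9 27.4  1.3 89.2 -0.7 63.6 -4.8] p [ 0.2076 -0.6418  0.2219] rpy [-179.9    0.    17.9] tz [-0.     0.001 -1.   ] F [ 0.2 -0.2 -0.1]
t: 0.65
eef_pos: [0.2075, -0.6417, 0.4233]
tcp_rot: [-179.9, 0.0, 17.9]
wrist_force: [0.7, -0.4, 0.6]
width: 0.0513
0.65 q [65.2 21.7  2.3 72.2 -0.9 86.2 -4.6] p [ 0.2075 -0.6417  0.4233] rpy [-179.9    0.    17.9] tz [-0.001  0.002 -1.   ] F [ 0.7 -0.4  0.6]
```

```bash
python3 - <<'E'
from h import *
ct=get_calibration('top')
f=3.52
px=[(195+18/f,130+535/f),(195+327/f,130+580/f),(195+388/f,130+158/f)]
W=[onz(ct,p,.016)[:2] for p in px]+[np.array([.50226,.10683]),np.array([.48786,.0135]),np.array([.6216,.0098])]
U=np.array([(105,95),(-105,95),(-105,-190),(0,0),(-93,0),(-75,-135)])/1000
W=np.array(W);mu,mw=U.mean(0),W.mean(0)
A=(U-mu).T@(W-mw);th=np.arctan2(A[0,1]-A[1,0],A[0,0]+A[1,1])
c,s=np.cos(th),np.sin(th);M=np.array([[c,-s],[s,c]]);t=mw-M@mu
print(np.degrees(th),t,((U@M.T+t-W)*1000).round(1))
print('head',M@U[5]+t)
a=np.array([.42908,.1097])-t; print('arrow ang rel',np.degrees(np.arctan2(a[1],a[0]))-np.degrees(th)-180)
E
```

```text
81.76930527895585 [0.50086248 0.10582259] [[-0.1  1.8]
 [-0.7 -1. ]
 [ 0.3 -2.5]
 [-1.4 -1. ]
 [-0.3  0.3]
 [ 2.1  2.5]]
head [0.623735   0.01226863]
arrow ang rel -84.86119471301468
```

```bash
python3 -m creep '46 -8 0 -4;92 -16 0 -8;139 -24 0 -12;185 -32 0 -16;232 -41 0 -20'>/dev/null; python3 lg.py;  python3 -m creep '46 -8 0 -4;92 -16 0 -8;139 -24 0 -12;185 -32 0 -16;232 -41 0 -20'; python3 lg.py
```

```text
1.15 q [50.4 22.  -5.8 71.7  2.1 86.5 -7. ] p [ 0.4168 -0.5303  0.4231] rpy [-179.9   -0.    38.1] tz [-0.001  0.002 -1.   ] F [ 0.5 -0.3 -0.9]
t: 1.65
eef_pos: [0.575, -0.3536, 0.423]
tcp_rot: [-179.9, -0.0, 58.2]
wrist_force: [0.4, -0.0, 0.9]
width: 0.0005
1.65 q [ 35.5  22.6 -13.9  71.2   5.2  87.   -9.4] p [ 0.575  -0.3536  0.423 ] rpy [-179.9   -0.    58.2] tz [-0.002  0.002 -1.   ] F [ 0.4 -0.   0.9]
```

```bash
cat > fk.py <<'E'
from h import *
import json,itertools
from scipy.optimize import least_squares
D=[json.loads(l) for l in open('log.txt')]
def fk(p,q,s):
    q=np.radians(q); T=np.eye(4)
    def rot(ax,a):
        M=np.eye(4);M[:3,:3]=R.from_euler(ax,a).as_matrix();return M
    def tr(x,y,z):
        M=np.eye(4);M[:3,3]=(x,y,z);return M
    T=rot('z',-q[0]+p[0])@tr(p[9],0,p[1])@rot('y',q[1])@rot('z',s[0]*q[2])@tr(p[5],p[6],p[2])@rot('y',q[3])@rot('z',s[1]*q[4])@tr(p[7],p[8],p[3])@rot('y',q[5])@rot('z',s[2]*q[6]+p[4])@tr(0,0,p[10])
    return T
def res(p,s):
    o=[]
    for d in D:
        T=fk(p,d[1:8],s);o+=list((T[:3,3]-d[8:11])*10)
        o+=list((R.from_matrix(T[:3,:3]).inv()*R.from_euler('xyz',d[11:14],degrees=True)).as_rotvec()*3)
    o+=list(.01*np.array([p[5],p[6],p[7],p[8],p[9],p[10]-.3]))
    return np.array(o)
def fit():
    best=None
    for s in itertools.product([1,-1],repeat=3):
      for o in (0,np.pi/2,np.pi,-np.pi/2):
        r=least_squares(res,[0,.3,.45,.45,o,0,0,0,0,0,.3],args=(s,))
        if best is None or r.cost<best[0]: best=(r.cost,s,r.x)
    return best
if __name__=='__main__':
    b=fit();print(b[0],b[1],b[2].round(4));e=res(b[2],b[1])[:6*len(D)].reshape(-1,6);print((e[:,:3]*100).round(1),(np.degrees(e[:,3:]/3)).round(2))
    np.savez('fk.npz',s=b[1],p=b[2])
E
python3 fk.py
```

```text
3.7497900172026672e-06 (-1, -1, -1) [-0.1476  0.2621  0.5305  0.4722  1.4232  0.0034 -0.0326 -0.0026  0.0699
  0.0029  0.3015]
[[-0.  -0.   0. ]
 [-0.   0.   0. ]
 [ 0.2  0.1 -0. ]
 [-0.1 -0.1  0. ]] [[ 0.   -0.01 -0.  ]
 [ 0.   -0.02 -0.  ]
 [ 0.   -0.02  0.  ]
 [ 0.01 -0.02  0.  ]]
```

```bash
cat > plan.py <<'E'
from fk import *
z=np.load('fk.npz');P=z['p'];S=z['s']
lo=np.array([-169.35,-19.33,-80.79,13.8,-78.32,9.67,-169.56]);hi=np.array([169.35,120.38,83.38,139.57,258.32,109.79,169.56])
def ik(pos,Rm,q0,reg=1e-3):
    def f(q):
        T=fk(P,q,S);return np.r_[(T[:3,3]-pos)*10,(R.from_matrix(T[:3,:3]).inv()*R.from_matrix(Rm)).as_rotvec()*5,reg*(q-q0)/50]
    r=least_squares(f,np.clip(q0,lo+.5,hi-.5),bounds=(lo,hi));e=f(r.x)
    return r.x,np.linalg.norm(e[:3])*100,np.degrees(np.linalg.norm(e[3:6])/5)
YAW=81.8;TH=R.from_euler('z',YAW,degrees=True)
HEAD=np.array([.6232,.0115,.115])
TZ=TH.apply([.5736,0,-.8192])
def toolR(phi): # phi=0: tool x down-right (unit -x,-z) ; rotate about tool z
    x=TH.apply([-.8192,0,-.5736]);y=np.cross(TZ,x)
    return np.c_[x,y,TZ]@R.from_euler('z',phi,degrees=True).as_matrix()
E
python3 - <<'E'
from plan import *
rng=np.random.default_rng(0)
for phi in range(-180,180,30):
  out=[]
  for k in range(12):
    q,a,b=ik(HEAD-TZ*.05,toolR(phi),rng.uniform(lo,hi),1e-4)
    if a<1 and b<.5: out.append(tuple(q.round(0).astype(int)))
  print(phi,[list(map(int,o)) for o in sorted(set(out))][:6])
E
```

```text
-180 [[-13, 33, 30, 109, -55, 67, 41], [20, 31, -12, 107, -36, 55, 25], [51, 47, -58, 102, 5, 51, -9], [54, 52, -66, 100, 14, 53, -17], [54, 53, -66, 100, 15, 53, -17], [57, 62, -78, 98, 30, 59, -30]]
-150 [[-33, 47, 62, 110, -71, 86, 22], [-26, 39, 49, 110, -64, 77, 18], [9, 30, 2, 108, -43, 58, 1], [52, 49, -62, 101, 9, 52, -42], [54, 52, -65, 100, 13, 53, -46]]
-120 [[-32, 45, 60, 110, -70, 84, -9], [0, 30, 13, 109, -48, 62, -25], [10, 30, 1, 108, -42, 58, -29], [37, 35, -34, 105, -20, 51, -48], [47, 42, -50, 103, -5, 50, -60], [57, 65, -81, 98, 33, 61, -92]]
-90 [[-37, 55, 72, 110, -77, 95, -35], [2, 30, 11, 108, -47, 61, -55], [30, 33, -26, 106, -27, 52, -72], [39, 37, -38, 105, -17, 51, -80], [43, 39, -44, 104, -11, 50, -85]]
-60 [[4, 30, 8, 108, -46, 60, -86], [18, 30, -9, 107, -37, 56, -94], [25, 32, -19, 107, -32, 54, -98], [54, 53, -67, 100, 16, 54, -138]]
-30 [[-17, 35, 37, 109, -58, 70, -107], [10, 30, 1, 108, -42, 58, -119], [33, 34, -29, 106, -25, 52, -134]]
0 [[21, 31, -13, 107, -35, 55, -155], [39, 36, -37, 105, -18, 51, -170], [56, 58, -73, 99, 23, 56, 156], [57, 65,
[... 186 characters left out ...]
3, 134], [57, 65, -81, 98, 33, 61, 118]]
60 [[47, 42, -50, 103, -5, 50, 120], [57, 62, -77, 98, 29, 59, 91]]
90 [[-23, 37, 45, 110, -62, 74, 136], [-16, 34, 35, 109, -57, 69, 133], [-3, 31, 17, 109, -50, 63, 127], [-1, 30, 15, 109, -49, 62, 126], [26, 32, -19, 107, -31, 53, 112], [57, 65, -81, 98, 33, 61, 58]]
120 [[-6, 31, 22, 109, -52, 64, 98], [-2, 31, 16, 109, -49, 62, 96], [5, 30, 8, 108, -45, 60, 93], [9, 30, 2, 108, -43, 58, 91], [46, 41, -49, 103, -6, 50, 61], [52, 48, -61, 101, 7, 52, 49]]
150 [[-20, 36, 40, 110, -60, 72, 75], [7, 30, 5, 108, -44, 59, 62], [28, 32, -23, 106, -29, 53, 50], [36, 35, -34, 105, -21, 51, 43], [55, 54, -68, 100, 16, 54, 11], [57, 65, -81, 98, 33, 61, -2]]
```

```bash
python3 -m creep '46 -8 0 -4;92 -16 0 -8;139 -24 0 -12;185 -32 0 -16;232 -41 0 -20'>/dev/null; python3 lg.py;  python3 -m creep '46 -8 0 -4;92 -16 0 -8;139 -24 0 -12;185 -32 0 -16;232 -41 0 -20' >/dev/null; python3 lg.py;python3 -m creep '46 -8 0 -4;92 -16 0 -8;139 -24 0 -12;185 -32 0 -16;232 -41 0 -20' >/dev/null; python3 lg.py
```

```text
2.15 q [ 20.3  23.4 -21.7  70.6   8.4  87.6 -11.8] p [ 0.6627 -0.1333  0.423 ] rpy [-1.799e+02 -1.000e-01  7.830e+01] tz [-0.002  0.002 -1.   ] F [-0.1  0.2 -0. ]
2.65 q [  4.8  24.6 -29.2  70.   11.6  88.3 -14.1] p [0.6692 0.1037 0.423 ] rpy [-1.799e+02 -1.000e-01  9.850e+01] tz [-0.003  0.001 -1.   ] F [ 1.5 -0.3 -0.9]
3.15 q [-11.2  26.  -36.3  69.5  14.9  89.2 -16.3] p [0.5938 0.3284 0.4232] rpy [-1.799e+02 -1.000e-01  1.186e+02] tz [-0.003  0.001 -1.   ] F [0.7 0.2 0.1]
```

```bash
python3 -m creep '46 -8 0 -4;92 -16 0 -8;139 -24 0 -12;185 -32 0 -16;232 -41 0 -20'>/dev/null; python3 lg.py;  python3 -m creep '46 -8 0 -4;92 -16 0 -8;139 -24 0 -12;185 -32 0 -16;232 -41 0 -20' >/dev/null; python3 lg.py;python3 -m creep '46 -8 0 -4;92 -16 0 -8;139 -24 0 -12' >/dev/null; python3 lg.py; python3 fk.py
```

```text
3.65 q [-27.8  27.5 -42.9  69.   18.2  90.2 -18.5] p [0.4457 0.5134 0.4234] rpy [-1.799e+02 -1.000e-01  1.387e+02] tz [-0.003 -0.    -1.   ] F [ 0.6  0.7 -0.1]
4.15 q [-44.8  29.1 -48.9  68.5  21.4  91.3 -20.5] p [0.2432 0.6361 0.4237] rpy [-1.799e+02 -1.000e-01  1.588e+02] tz [-0.003 -0.001 -1.   ] F [0.3 0.1 0.8]
4.45 q [-54.4  29.1 -52.6  69.8  22.6  91.4 -21.6] p [0.1033 0.664  0.4236] rpy [-1.799e+02 -1.000e-01  1.710e+02] tz [-0.002 -0.001 -1.   ] F [-0.8  1.1  0.1]
0.00025136685927257924 (-1, -1, -1) [-0.1098  1.1311  0.5068  0.474   1.461   0.0026 -0.038  -0.0091  0.0494
  0.0122  1.155 ]
[[-0.5 -0.1  0. ]
 [-0.7  0.7  0.3]
 [ 0.   0.2  0.1]
 [ 0.5  0.2 -0.1]
 [ 0.7  0.4 -0.2]
 [ 0.6  0.5 -0.2]
 [ 0.4  0.4 -0.2]
 [ 0.1 -0.1 -0. ]
 [ 0.3 -0.8  0.2]
 [ 0.1 -0.4  0.1]] [[-0.   -0.01 -0.  ]
 [-0.   -0.01 -0.  ]
 [ 0.   -0.01 -0.  ]
 [ 0.01 -0.02  0.  ]
 [ 0.01 -0.02  0.  ]
 [ 0.01 -0.02  0.  ]
 [ 0.01 -0.01  0.  ]
 [ 0.01 -0.01  0.  ]
 [ 0.01 -0.01  0.  ]
 [ 0.01 -0.01  0.  ]]
```

```bash
python3 -m creep '0 0 -50 0;0 0 -100 0;0 0 -150 0;0 0 -200 0;0 0 -250 0'>/dev/null; python3 lg.py;  python3 -m creep '0 0 -50 0;0 0 -100 0;0 0 -150 0'; python3 lg.py
```

```text
4.95 q [-74.9  27.2 -23.4  47.9  10.8 109.7 -11.7] p [0.1025 0.6688 0.5629] rpy [-176.9    0.5  171.2] tz [ 0.001 -0.054 -0.999] F [-0.8 -0.  -2.7]
t: 5.25
eef_pos: [0.1021, 0.664, 0.5833]
tcp_rot: [-177.5, 0.7, 171.2]
wrist_force: [-0.5, 0.6, 0.1]
width: 0.0004
5.25 q [-94.2  25.6  14.6  47.8  -5.9 109.7  -1.5] p [0.1021 0.664  0.5833] rpy [-177.5    0.7  171.2] tz [ 0.005 -0.045 -0.999] F [-0.5  0.6  0.1]
```

```bash
python3 -m creep '0 50 0 0;0 100 0 0;0 150 0 0;0 200 0 0;0 250 0 0'>/dev/null; python3 lg.py;  python3 -m creep '0 50 0 0;0 100 0 0;0 150 0 0;0 200 0 0;0 250 0 0' >/dev/null; python3 lg.py
```

```text
5.75 q [-94.   44.   33.4  26.8 -24.6 109.7   2.4] p [0.1217 0.8104 0.5335] rpy [177.3  -0.  170.9] tz [ 0.007  0.046 -0.999] F [ 1.6 -0.1 -1.7]
6.25 q [-90.5  56.   51.1  13.9 -45.6 109.7   2.1] p [0.1343 0.8858 0.473 ] rpy [175.1  -0.2 170.9] tz [ 0.01   0.086 -0.996] F [0.1 0.1 0.2]
```

```bash
python3 -m creep '0 0 -50 0;0 0 -100 0;0 0 -150 0;0 0 -200 0;0 0 -250 0'>/dev/null; python3 lg.py;  python3 -m creep '0 50 0 0;0 100 0 0;0 150 0 0;0 200 0 0;0 250 0 0' >/dev/null; python3 lg.py
```

```text
6.75 q [-92.8  47.4  48.5  14.  -41.4 109.7   1.3] p [0.1092 0.8513 0.5994] rpy [167.   -0.2 171.9] tz [ 0.029  0.222 -0.975] F [ 0.5 -0.2 -1.4]
7.25 q [-91.5  54.1  83.3  13.9 -78.3 109.7   5.2] p [0.1227 0.8843 0.5628] rpy [166.2  -2.5 172.5] tz [-0.01   0.241 -0.97 ] F [0.2 0.1 0.5]
```

```bash
python3 -m creep '0 0 -50 0;0 0 -100 0;0 0 -150 0;0 0 -200 0;0 0 -250 0'>/dev/null; python3 lg.py;  python3 -m creep '0 0 -50 0;0 0 -100 0;0 0 -150 0;0 0 -200 0;0 0 -250 0' >/dev/null; python3 lg.py
```

```text
7.75 q [-91.4  48.   83.3  13.8 -78.3 109.7   5.3] p [0.1246 0.8501 0.6542] rpy [160.2  -3.3 172.8] tz [-0.011  0.342 -0.939] F [ 0.2 -0.5 -0. ]
8.25 q [-91.2  42.1  83.3  13.9 -78.3 109.7   5.5] p [0.1286 0.807  0.74  ] rpy [154.3  -4.1 173.1] tz [-0.012  0.438 -0.899] F [ 0.6 -0.2  0.2]
```

```bash
python3 -m creep '-15 0 -48 0;-30 0 -95 0;-45 0 -142 0;-60 0 -190 0;-75 0 -235 0'>/dev/null; python3 lg.py
```

```text
8.75 q [-86.4  36.4  81.7  13.9 -78.3 109.7   9. ] p [0.1853 0.7474 0.8158] rpy [148.5  -4.  173. ] tz [ 0.004  0.526 -0.851] F [ 0.5 -0.8  0.6]
```

```bash
python3 -m creep '-45 0 -20 0;-90 0 -40 0;-135 0 -60 0;-180 0 -80 0;-225 0 -100 0'>/dev/null; python3 lg.py
```

```text
9.25 q [-67.3  34.9  71.3  13.9 -78.3 109.7  20.9] p [0.3678 0.6651 0.827 ] rpy [145.7  -3.5 172.6] tz [ 0.023  0.565 -0.825] F [ 0.5  1.2 -1.2]
```

```bash
python3 fk.py | tail -45 | head -20; python3 - <<'E'
from plan import *
s=sense();q0=s['joint_positions'];R0=R.from_euler('xyz',s['tcp_rot'],degrees=True).as_matrix()
tz=R0[:,2]
# phi of current tool x
X=toolR(0);print('phi now',np.degrees(np.arctan2(X[:,1]@R0[:,0],X[:,0]@R0[:,0])))
for turn in range(-240,241,30):
    Rm=R0@R.from_euler('z',turn,degrees=True).as_matrix()
    q,a,b=ik(HEAD-TZ*.06,Rm,q0,1e-3)
    print(turn,q.round(0),round(a,1),round(b,2))
E
```

```text
0.043014144540238705 (-1, -1, -1) [-4.9400e-02  2.8200e-01  5.4530e-01  4.7420e-01  1.5227e+00 -6.0000e-03
 -3.0100e-02  5.0000e-03  4.8000e-03 -8.0000e-04  3.3110e-01]
[[ 0.8  8.8  0.1]
 [ 1.2  7.7 -0.2]
 [-0.1  5.3 -0.1]
 [ 0.1  3.1 -0.1]
 [ 1.3  1.6 -0. ]
 [ 3.1  1.2  0. ]
 [ 4.9  2.2  0. ]
 [ 5.9  4.3 -0. ]
 [ 5.6  7.  -0.1]
 [ 4.5  9.  -0.2]
 [-1.5  2.   1. ]
 [-5.  -6.7  0.6]
 [ 0.8 -4.7  0.9]
 [ 3.4 -1.3 -0.2]
 [ 1.7 -2.5  0.6]
 [ 2.9  0.4 -2.1]
 [ 1.2  0.1 -1.3]
 [-0.9 -0.4 -0.6]
phi now 91.34764448511278
-240 [-28.  58.  72.  99. -75. 101.  23.] 0.0 0.0
-210 [-28.  59.  74.  99. -76. 103.  -6.] 0.0 0.0
-180 [-29.  61.  76.  99. -78. 105. -36.] 0.0 0.0
-150 [ 55.  59. -81. 116.  57.  42. 170.] 133.4 16.92
-120 [ 57.  59. -81. 100.  33.  60. 170.] 40.4 6.37
-90 [ 54.  46. -62.  98.   6.  57. 170.] 0.0 0.0
-60 [ 26.  33. -16.  98. -29.  61. 170.] 0.0 0.0
-30 [-22.  46.  56.  99. -65.  87. 167.] 0.0 0.0
0 [-24.  49.  60.  99. -67.  90. 139.] 0.0 0.0
30 [-25.  51.  63.  99. -70.  93. 110.] 0.0 0.0
60 [-26.  53.  67.  99. -72.  96.  81.] 0.0 0.0
90 [-27.  55.  70.  99. -73.  98.  52.] 0.0 0.0
120 [-28.  58.  72.  99. -75. 101.  23.] 0.0 0.0
150 [-28.  59.  74.  99. -76. 103.  -6.] 0.0 0.0
180 [-29.  61.  76.  99. -78. 105. -36.] 0.0 0.0
210 [ 55.  59. -81. 116.  57.  42. 170.] 133.4 16.92
240 [ 57.  59. -81. 100.  33.  60. 170.] 40.4 6.37
```

```bash
cat > rel.py <<'E'
import sys
from plan import *
s=sense();R0=R.from_euler('xyz',s['tcp_rot'],degrees=True).as_matrix()
if sys.argv[1]=='h':  # mm along head axis out from head, optional
    T=HEAD-TZ*float(sys.argv[2])/1000
else: T=np.array([float(v) for v in sys.argv[1:4]])
X=toolR(0)
print('target',T.round(3),'tool shift mm',(R0.T@(T-s['eef_pos'])*1000).round(1),'phi',np.degrees(np.arctan2(X[:,1]@R0[:,0],X[:,0]@R0[:,0])).round(1),'pushdir tool',(R0.T@TZ).round(3))
E
python3 rel.py .55 -.25 .6
```

```text
target [ 0.55 -0.25  0.6 ] tool shift mm [-311.9 -847.9 -325.4] phi 91.3 pushdir tool [-0.057  0.014  0.998]
```

```bash
python3 -m creep '-10 -28 -11 8;-20 -56 -22 16;-31 -85 -33 24;-41 -113 -43 32;-52 -141 -54 40'>/dev/null; python3 lg.py;python3 rel.py .55 -.25 .6
```

```text
9.75 q [-91.5  20.3  81.5  51.2 -55.6 104.    3.8] p [0.3984 0.5123 0.7875] rpy [154.8 -24.2 136.7] tz [ 0.022  0.564 -0.826] F [-0.5 -0.   0.9]
target [ 0.55 -0.25  0.6 ] tool shift mm [-654.6 -370.4 -271.5] phi 131.7 pushdir tool [-0.035  0.05   0.998]
```

Orientation is held and the turn works. Continuing.

```bash
python3 -m creep '-26 -15 -11 8;-52 -30 -22 16;-78 -44 -33 24;-104 -59 -43 32;-131 -74 -54 40'>/dev/null; python3 lg.py;python3 rel.py .55 -.25 .6
```

```text
10.25 q [-102.7   -2.6   71.3   66.   -25.5   94.2  -36.8] p [0.4299 0.3595 0.747 ] rpy [177.9 -34.   91.4] tz [ 0.023  0.56  -0.828] F [ 1.5 -0.7 -2.2]
target [ 0.55 -0.25  0.6 ] tool shift mm [-589.7  113.3 -216.7] phi 172.1 pushdir tool [0.01  0.059 0.998]
```

```bash
python3 -m creep '-30 5 -11 8;-60 11 -22 16;-90 17 -33 24;-118 22 -43 32;-147 28 -54 40'>/dev/null; python3 lg.py;python3 rel.py .55 -.25 .6
```

```text
10.75 q [-89.1 -11.6  64.5  72.8 -20.   96.  -68.1] p [0.4595 0.2062 0.7098] rpy [-157.7  -26.5   45.1] tz [ 0.022  0.56  -0.828] F [ 0.2 -0.2  0.6]
target [ 0.55 -0.25  0.6 ] tool shift mm [-281.2  350.4 -162.7] phi -147.7 pushdir tool [0.046 0.039 0.998]
```

```bash
python3 -m creep '-19 23 -11 8;-37 47 -22 16;-56 70 -33 24;-75 93 -43 32;-94 117 -54 40'>/dev/null; python3 lg.py;python3 rel.py .55 -.25 .6
```

```text
11.25 q [-88.9 -12.4  83.4  73.6 -21.8 102.1 -90.8] p [0.4897 0.0531 0.6722] rpy [-146.7   -6.9    8. ] tz [ 0.022  0.558 -0.829] F [  4.1 -13.    2.4]
target [ 0.55 -0.25  0.6 ] tool shift mm [   8.7  298.3 -107.9] phi -107.2 pushdir tool [ 0.061 -0.003  0.998]
```

```bash
python3 -c "
from h import *
snap('scene','s2');snap('top','t2')"; python3 lg.py
```

```text
11.35 q [-89.1 -12.7  83.3  73.6 -21.7 102.1 -90.7] p [0.4896 0.0525 0.6725] rpy [-146.4   -7.     8.2] tz [ 0.022  0.562 -0.827] F [ 0.1 -0.1  0.2]
```

View pics/s2.png

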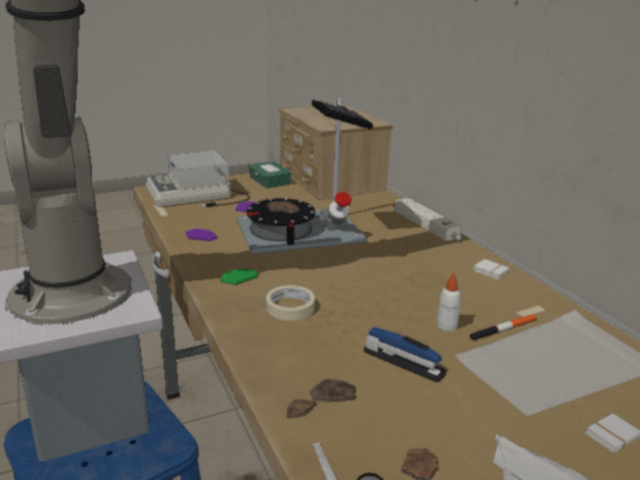

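View pics/t2.png

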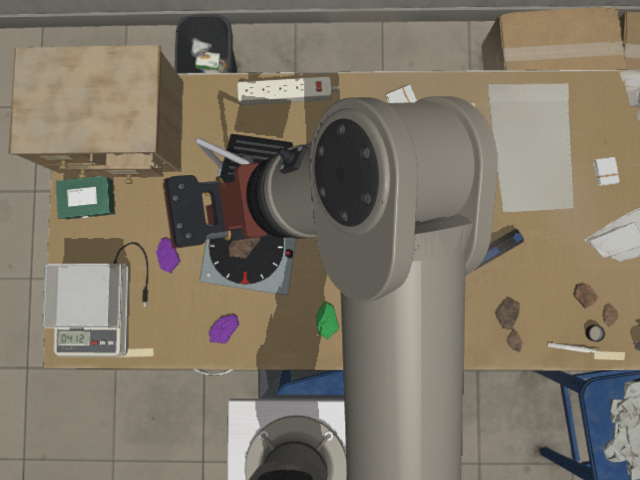

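Scene shows the head clear at (343,199), nothing touched; arm is high. Continue toward the standoff.

```bash
python3 rel.py .58 -.2 .5; python3 -m creep '2 40 -9 8;3 80 -18 16;5 120 -25 24;6 160 -34 32;8 200 -42 40'>/dev/null; python3 lg.py;python3 rel.py .58 -.2 .5
```

```text
target [ 0.58 -0.2   0.5 ] tool shift mm [ 32.  317.2   2.8] phi -107.5 pushdir tool [0.061 0.002 0.998]
11.85 q [ -79.8  -19.3   83.4   80.2  -14.5  100.2 -119.9] p [ 0.4752 -0.0854  0.6016] rpy [-149.    13.3  -26.9] tz [ 0.057  0.548 -0.835] F [ 0.9  1.1 -1. ]
target [ 0.58 -0.2   0.5 ] tool shift mm [164.8  80.7  27.9] phi -67.2 pushdir tool [ 0.01  -0.034  0.999]
```

```bash
python3 fk.py|tail -46; python3 - <<'E'
from h import *
ct=get_calibration('top');cs=get_calibration('scene')
im=cv2.imread('pics/s2.png')[:,:,::-1];blobs(np.ascontiguousarray(im))
cv2.imwrite('pics/c2.png',cv2.resize(im[170:260,230:370,::-1],None,fx=5.7,fy=5.7,interpolation=cv2.INTER_CUBIC)[:600,:800])
for y in (80,82,84):
  T=R.from_euler('z',y,degrees=True)
  print(y,proj(cs,T.apply([[-.075,-.135,.115],[-.093,0,.066],[0,0,.066],[-.105,-.19,.016],[-.105,.095,.016]])+[.5009,.1058,0]).round(1).tolist())
E
```

```text
[  5.8   6.9  -1.9]
 [  5.2  10.3  -1.6]
 [  2.6  13.7  -1.2]
 [ -1.9  15.9  -0.7]
 [ -5.1  16.8  -0.6]
 [ -5.1   5.4   0.1]
 [ -0.5  -7.1  -0.5]
 [  3.8  -9.    1.1]
 [  5.7  -8.    2.8]
 [  5.9  -2.4   3.6]
 [  7.2  -4.    4.1]
 [  6.6   0.1   4.7]
 [  5.8   4.1   5.8]
 [  4.6   8.    6.8]
 [  2.7  12.8   5.5]
 [ -1.4  -4.2  -0.6]
 [ -5.7  -6.   -1.9]
 [-11.4   0.5  -2.2]
 [-16.5  -3.3  -3.5]
 [-16.5  -3.1  -3.4]
 [-20.9   1.   -3.8]] [[-0.   -0.   -0.07]
 [-0.   -0.   -0.07]
 [ 0.   -0.   -0.07]
 [ 0.   -0.   -0.07]
 [ 0.   -0.   -0.07]
 [ 0.   -0.   -0.07]
 [ 0.   -0.   -0.07]
 [ 0.   -0.   -0.07]
 [ 0.   -0.   -0.07]
 [ 0.   -0.   -0.07]
 [-0.01 -0.06 -0.06]
 [-0.01 -0.05 -0.06]
 [ 0.    0.05 -0.06]
 [ 0.    0.09 -0.06]
 [ 0.    0.24 -0.04]
 [ 0.04  0.26 -0.03]
 [ 0.06  0.37 -0.  ]
 [ 0.07  0.47  0.04]
 [ 0.07  0.57  0.1 ]
 [ 0.06  0.61  0.12]
 [ 0.44  0.43  0.12]
 [ 0.61  0.04  0.12]
 [ 0.49 -0.37  0.12]
 [ 0.14 -0.59  0.12]
 [ 0.14 -0.6   0.12]
 [-0.25 -0.55  0.11]]
1 [335 191  16  15 179] [342.8 198.4]
2 [248 212  11   4  34] [252.4 213.1]
3 [289 223   3   4  12] [290.  224.5]
80 [[343.4, 198.5], [289.2, 225.0], [280.9, 210.4], [367.1, 239.7], [249.8, 250.3]]
82 [[343.8, 197.7], [290.5, 224.9], [280.9, 210.4], [367.6, 238.5], [251.7, 250.8]]
84 [[344.1, 197.0], [291.9, 224.8], [280.9, 210.4], [368.0, 237.2], [253.5, 251.2]]
```

View pics/c2.png

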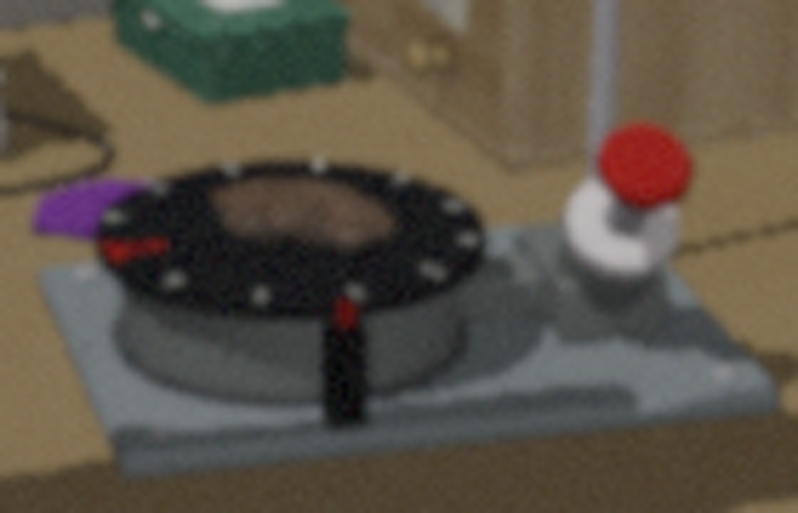

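```bash
python3 -m creep '33 16 6 0;66 32 12 0;99 48 18 0;132 64 24 0;165 81 28 0'>/dev/null; python3 lg.py;python3 rel.py .59 -.15 .4
```

```text
12.35 q [ -73.8  -19.2   83.3   89.1  -13.3   92.7 -112.6] p [ 0.4702 -0.1159  0.5298] rpy [-149.4   11.2  -28.1] tz [ 0.093  0.528 -0.844] F [-0.  -0.2  0.3]
target [ 0.59 -0.15  0.4 ] tool shift mm [144.5  30.1 102.7] phi -67.4 pushdir tool [-0.033 -0.036  0.999]
```

```bash
cat > fk2.py <<'E'
from h import *
import json
from scipy.optimize import least_squares
D=[json.loads(l) for l in open('log.txt')]
AX=['z','y','z','y','z','y','z'];SG=[-1,1,-1,1,-1,1,-1]
nom=np.zeros((8,6));nom[0,5]=0;nom[1,2]=.282;nom[3,2]=.545;nom[5,2]=.474;nom[7,2]=.331
def fk(p,q):
    P=p[:48].reshape(8,6); Rm=R.identity();t=np.zeros(3)
    for i in range(8):
        t=t+Rm.apply(P[i,:3]);Rm=Rm*R.from_rotvec(P[i,3:])
        if i<7: Rm=Rm*R.from_euler(AX[i],SG[i]*q[i],degrees=True)
    return t,Rm
n0=nom.copy();n0[7,5]=np.pi/2
def res(p):
    o=[]
    for d in D:
        t,Rm=fk(p,d[1:8]);o+=list((t-d[8:11])*1000)
        o+=list((Rm.inv()*R.from_euler('xyz',d[11:14],degrees=True)).as_rotvec()*1000)
    return np.r_[o,.02*1000*.3*(p-n0.ravel())]
if __name__=='__main__':
    r=least_squares(res,n0.ravel());e=r.fun[:6*len(D)].reshape(-1,6)
    print(np.abs(e).max(0).round(2),(r.x.reshape(8,6)).round(3));np.save('fk2.npy',r.x)
E
python3 fk2.py
```

```text
[0. 0. 0. 0. 0. 0.] [[-0.000e+00 -0.000e+00  3.000e-03 -0.000e+00  0.000e+00 -0.000e+00]
 [-0.000e+00 -1.500e-02  2.850e-01 -0.000e+00 -0.000e+00 -0.000e+00]
 [ 0.000e+00 -1.500e-02 -2.000e-03  0.000e+00 -0.000e+00 -0.000e+00]
 [-0.000e+00 -1.600e-02  5.430e-01 -0.000e+00  0.000e+00 -0.000e+00]
 [-0.000e+00 -1.600e-02 -1.000e-03  0.000e+00  0.000e+00  0.000e+00]
 [ 0.000e+00 -0.000e+00  4.730e-01 -0.000e+00 -0.000e+00  0.000e+00]
 [-0.000e+00 -0.000e+00  2.000e-03 -0.000e+00 -0.000e+00 -0.000e+00]
 [ 0.000e+00 -0.000e+00  3.330e-01  0.000e+00  0.000e+00  1.571e+00]]
```

```bash
cat > sim.py <<'E'
from fk2 import *
PP=np.load('fk2.npy')
lo=np.array([-169.35,-19.33,-80.79,13.8,-78.32,9.67,-169.56]);hi=np.array([169.35,120.38,83.38,139.57,258.32,109.79,169.56])
vm=np.array([136.94,136.94,180,180,180,180,180])*.07
def step(q,t,Rm,lam=.02,wr=.3,it=6):
    # DLS with per-row joint clip
    q0=q.copy()
    for _ in range(it):
        tc,Rc=fk(PP,q); e=np.r_[t-tc,wr*(Rm*Rc.inv()).as_rotvec()]
        J=np.zeros((6,7))
        for i in range(7):
            d=q.copy();d[i]+=.01;t2,R2=fk(PP,d);J[:,i]=np.r_[t2-tc,wr*(R2*Rc.inv()).as_rotvec()]/np.radians(.01)
        free=np.ones(7,bool)
        for _ in range(4):
            Jf=J*free
            dq=np.degrees(Jf.T@np.linalg.solve(Jf@Jf.T+lam**2*np.eye(6),e))
            bad=free&(((q+dq>hi)&(dq>0)&(q>hi-.3))|((q+dq<lo)&(dq<0)&(q<lo+.3)))
            if not bad.any():break
            free&=~bad
        q=np.clip(q+dq,np.maximum(lo,q0-vm),np.minimum(hi,q0+vm))
    return q
def call(q,rows):
    t0,R0=fk(PP,q)
    for x,y,z,a in rows: q=step(q,t0+R0.apply(np.array([x,y,z])/1000),R0*R.from_euler('z',a,degrees=True))
    return q
def lin(q,dT,turn,n):
    "world displacement over n rows"
    t0,R0=fk(PP,q)
    for k in range(1,n+1): q=step(q,t0+np.array(dT)*k/n,R0*R.from_euler('z',turn*k/n,degrees=True))
    return q
def show(q):
    t,Rm=fk(PP,q);print(q.round(0),t.round(3),Rm.as_matrix()[:,2].round(3))
E
python3 - <<'E'
from sim import *
def rows(a,n=5): return [[v*k/n for v in a] for k in range(1,n+1)]
L={round(d[0],2):np.array(d[1:8]) for d in D}
for t,r in ((8.75,(-225,0,-100,0)),(9.25,(-52,-141,-54,40)),(9.75,(-131,-74,-54,40)),(10.25,(-147,28,-54,40)),(10.75,(-94,117,-54,40)),(11.35,(8,200,-42,40)),(11.85,(165,81,28,0))):
    q=call(L[t],rows(r));show(q);k=[x for x in L if x>t+.1][0];show(L[k])
E
```

```text
[-65.  33.  70.  14. -78. 110.  22.] [0.386 0.637 0.847] [ 0.044  0.587 -0.808]
[-67.  35.  71.  14. -78. 110.  21.] [0.368 0.665 0.827] [ 0.023  0.565 -0.825]
[-91.  21.  83.  51. -57. 105.   5.] [0.398 0.513 0.789] [ 0.023  0.565 -0.825]
[-92.  20.  82.  51. -56. 104.   4.] [0.398 0.512 0.788] [ 0.022  0.564 -0.826]
[-108.   -4.   75.   66.  -24.   94.  -37.] [0.429 0.36  0.75 ] [ 0.021  0.563 -0.826]
[-103.   -3.   71.   66.  -26.   94.  -37.] [0.43  0.359 0.747] [ 0.023  0.56  -0.828]
[-89. -11.  65.  73. -20.  96. -68.] [0.46  0.208 0.71 ] [ 0.023  0.56  -0.828]
[-89. -12.  65.  73. -20.  96. -68.] [0.459 0.206 0.71 ] [ 0.022  0.56  -0.828]
[-89. -13.  83.  74. -22. 102. -91.] [0.49  0.054 0.673] [ 0.022  0.56  -0.828]
[-89. -12.  83.  74. -22. 102. -91.] [0.49  0.053 0.672] [ 0.022  0.558 -0.829]
[ -78.  -19.   83.   80.  -12.   96. -118.] [ 0.5   -0.112  0.597] [ 0.151  0.502 -0.851]
[ -80.  -19.   83.   80.  -15.  100. -120.] [ 0.475 -0.085  0.602] [ 0.057  0.548 -0.835]
[ -73.  -19.   83.   91.   -8.   81. -112.] [ 0.524 -0.161  0.508] [ 0.267  0.409 -0.873]
[ -74.  -19.   83.   89.  -13.   93. -113.] [ 0.47  -0.116  0.53 ] [ 0.093  0.528 -0.844]
```

```bash
cat > route.py <<'E'
from sim import *
import sim
def go(q,wps,pr=True):
    for w in wps:
        t0,_=fk(PP,q);d=np.array(w[:3])-t0;n=max(int(np.ceil(max(np.linalg.norm(d)/.042,abs(w[3])/8))),1)
        # calls of 5 rows
        while n>0:
            k=min(5,n);t0,R0=fk(PP,q);d=np.array(w[:3])-t0
            q=lin(q,d*k/n,(w[3])*k/max(n,1) if False else w[3]*k/w[4],k) if len(w)>4 else lin(q,d*k/n,0,k)
            n-=k
        if pr: show(q)
    return q
E
python3 - <<'E'
from route import *
q0=np.array(D[-1][1:8]);show(q0)
E=[.603,-.13,.32,0]
for name,w in {'A':[[.4,.2,.6,0],[.4,.6,.5,0],[.65,.45,.5,0],[.8,.1,.5,0],[.75,-.2,.45,0],E],
 'B':[[.4,.2,.6,0],[.6,.4,.5,0],[.8,.1,.5,0],[.75,-.2,.45,0],E],
 'C':[[.6,.2,.55,0],[.8,.1,.5,0],[.75,-.2,.45,0],E],
 'D':[[.5,.1,.55,0],[.8,.0,.45,0],[.7,-.2,.45,0],E]}.items():
    print(name);go(q0,w)
E
```

```text
[ -74.  -19.   83.   89.  -13.   93. -113.] [ 0.47  -0.116  0.53 ] [ 0.093  0.528 -0.844]
A
[ -54.  -17.   29.   95.  -18.   81. -146.] [0.4 0.2 0.6] [ 0.093  0.528 -0.844]
[ -66.    9.   12.   86.  -19.   57. -169.] [0.4 0.6 0.5] [ 0.093  0.528 -0.844]
[ -41.   22.   19.   70.  -35.   72. -140.] [0.65 0.45 0.5 ] [ 0.093  0.528 -0.844]
[  -9.   35.   22.   52.  -45.   93. -116.] [0.8 0.1 0.5] [ 0.093  0.528 -0.844]
[ 13.  40.  24.  50. -46. 103. -95.] [ 0.75 -0.2   0.45] [ 0.093  0.528 -0.844]
[  6.  24.  23.  91. -40.  81. -81.] [ 0.603 -0.13   0.32 ] [ 0.093  0.528 -0.844]
B
[ -54.  -17.   29.   95.  -18.   81. -146.] [0.4 0.2 0.6] [ 0.093  0.528 -0.844]
[ -54.   16.   36.   81.  -39.   72. -134.] [0.6 0.4 0.5] [ 0.093  0.528 -0.844]
[ -16.   37.   37.   53.  -54.   97. -112.] [0.8 0.1 0.5] [ 0.093  0.528 -0.844]
[  8.  42.  38.  51. -54. 107. -91.] [ 0.75 -0.2   0.45] [ 0.093  0.528 -0.844]
[ -5.  27.  40.  92. -46.  85. -76.] [ 0.603 -0.13   0.32 ] [ 0.093  0.528 -0.844]
C
[-111.  -19.   83.   87.   -6.   73. -146.] [0.582 0.199 0.551] [ 0.158  0.524 -0.837]
[-103.  -19.   83.   97.   10.   42. -148.] [0.718 0.102 0.512] [ 0.594  0.362 -0.718]
[ -77.  -19.   83.  105.   -1.   32. -122.] [ 0.696 -0.173  0.471] [ 0.737  0.159 -0.657]
[ -67.  -19.   77.  128.  -12.   12. -109.] [ 0.603 -0.13   0.32 ] [ 0.737  0.159 -0.657]
D
[ -68.   -9.   63.   92.  -23.   83. -126.] [0.5  0.1  0.55] [ 0.093  0.528 -0.844]
[-16.  45.  59.  57. -68. 105. -97.] [0.8  0.   0.45] [ 0.093  0.528 -0.844]
[ -1.  41.  55.  61. -60. 110. -82.] [ 0.7  -0.2   0.45] [ 0.093  0.528 -0.844]
[-15.  33.  58.  93. -54.  92. -69.] [ 0.603 -0.13   0.32 ] [ 0.093  0.528 -0.844]
```

```bash
python3 - <<'E'
from h import *
s=sense();Rm=R.from_euler('xyz',s['tcp_rot'],degrees=True)
p=s['eef_pos']
for w in ([.4,.2,.6],[.6,.4,.5],[.8,.1,.5],[.75,-.2,.45],[.603,-.13,.32]):
    d=np.array(w)-p;print(w,(Rm.inv().apply(d)*1000).round(0),np.linalg.norm(d).round(3));p=np.array(w)
E
```

```text
[0.4, 0.2, 0.6] [-220. -226.  101.] 0.331
[0.6, 0.4, 0.5] [ 100. -191.  209.] 0.3
[0.8, 0.1, 0.5] [ 312.  115. -140.] 0.361
[0.75, -0.2, 0.45] [ 105.  263. -121.] 0.308
[0.603, -0.13, 0.32] [-134.   87.  133.] 0.208
```

```bash
python3 -m creep '-27 -28 12 0;-55 -57 25 0;-82 -85 38 0;-110 -113 50 0;-137 -141 63 0'>/dev/null; python3 lg.py;python3 -m creep '-27 -28 12 0;-55 -57 25 0;-83 -85 38 0'>/dev/null; python3 lg.py; python3 rel.py .6 .4 .5
```

```text
12.85 q [ -50.7  -16.4   41.4   95.5  -19.6   85.8 -131. ] p [0.4264 0.083  0.5736] rpy [-149.4   11.1  -28.1] tz [ 0.093  0.527 -0.845] F [ 0.4 -0.5  0. ]
13.15 q [ -51.2  -16.    26.6   94.6  -19.4   81.2 -145.5] p [0.3991 0.204  0.6001] rpy [-149.4   11.1  -28. ] tz [ 0.092  0.527 -0.845] F [0.9 0.5 0.1]
target [0.6 0.4 0.5] tool shift mm [ 103.  -188.7  206.3] phi -67.4 pushdir tool [-0.033 -0.037  0.999]
```

```bash
python3 -m creep '15 -27 30 0;30 -54 60 0;45 -81 90 0;60 -108 120 0;75 -135 150 0'>/dev/null; python3 lg.py;python3 -m creep '14 -27 28 0;28 -54 56 0'>/dev/null; python3 lg.py; python3 rel.py .8 .1 .5
```

```text
13.65 q [ -53.2    6.6   32.5   86.7  -32.5   72.2 -136.6] p [0.545  0.3469 0.5249] rpy [-149.5   11.1  -27.9] tz [ 0.091  0.527 -0.845] F [0.5 1.1 0.1]
13.85 q [ -51.6   16.    32.3   80.2  -37.9   71.6 -134.7] p [0.6014 0.4045 0.4971] rpy [-149.5   11.2  -27.8] tz [ 0.089  0.527 -0.845] F [-0.4  0.2  0.3]
target [0.8 0.1 0.5] tool shift mm [ 311.   119.6 -145.2] phi -67.6 pushdir tool [-0.03  -0.039  0.999]
```

```bash
python3 -m creep '39 15 -18 0;78 30 -36 0;117 45 -54 0;155 60 -72 0;194 75 -90 0'>/dev/null; python3 lg.py;python3 -m creep '39 15 -18 0;78 30 -36 0;117 45 -54 0'>/dev/null; python3 lg.py; python3 rel.py .75 -.2 .45
```

```text
14.35 q [ -29.2   26.6   35.1   67.6  -47.    86.7 -117. ] p [0.7259 0.2141 0.4973] rpy [-149.5   11.2  -27.7] tz [ 0.087  0.527 -0.845] F [ 1.   1.1 -0.6]
14.65 q [ -14.5   36.8   34.7   52.1  -52.6   96.7 -112. ] p [0.8019 0.0995 0.4965] rpy [-149.5   11.3  -27.5] tz [ 0.085  0.528 -0.845] F [1.2 0.7 0. ]
target [ 0.75 -0.2   0.45] tool shift mm [  99.8  263.4 -123.2] phi -67.7 pushdir tool [-0.026 -0.04   0.999]
```

```bash
python3 -m creep '14 38 -18 6;29 76 -36 12;43 114 -54 18;57 152 -71 24;72 190 -89 30'>/dev/null; python3 lg.py; python3 rel.py .603 -.13 .32
```

```text
15.15 q [-1.000e-01  3.970e+01  3.950e+01  5.350e+01 -5.490e+01  1.044e+02
 -1.251e+02] p [ 0.7644 -0.1174  0.4619] rpy [-158.6   24.9  -56. ] tz [ 0.084  0.529 -0.844] F [ 0.5 -1.4 -0.5]
target [ 0.603 -0.13   0.32 ] tool shift mm [-12.6 190.4  99.6] phi -37.6 pushdir tool [-0.041 -0.022  0.999]
```

```bash
python3 -m creep '-2 38 20 4;-5 76 40 8;-8 114 60 12;-10 152 80 16;-12 190 100 20'>/dev/null; python3 lg.py; python3 rel.py h 60
python3 - <<'E'
from h import *
ct=get_calibration('wrist');im=snap('wrist','w3');blobs(im);print(proj(ct,[.6232,.0115,.115]))
E
```

```text
15.65 q [  -8.5   28.6   45.4   91.9  -48.3   87.7 -123.9] p [ 0.6024 -0.1293  0.3177] rpy [-168.9   30.6  -77.8] tz [ 0.082  0.53  -0.844] F [0.3 0.3 0.5]
target [ 0.618 -0.023  0.164] tool shift mm [ -8.6  -2.1 187.5] phi -17.5 pushdir tool [-0.045 -0.008  0.999]
1 [124  91  16  10  83] [131.1  95. ]
2 [296 199  31  30 742] [310.8 213.8]
3 [413 205   8  10  53] [416.4 209.5]
4 [421 257  20  10  99] [431.  260.7]
6 [293 281  16  28 157] [300.9 295.5]
19 [318 289  15  15  86] [324.6 296.3]
26 [ 25 328  13   4  23] [ 32.7 329.4]
27 [590 329   5   2   8] [591.6 329.4]
28 [596 329   9   3  11] [600.3 329.7]
[[310.8961073  212.53905064]]
```

View pics/w3.png

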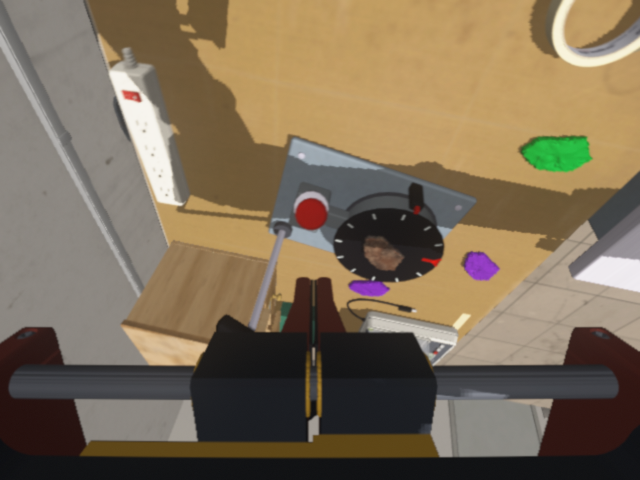

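```bash
python3 -m creep '-2 0 37 3;-3 -1 75 6;-5 -1 112 9;-7 -2 150 12;-9 -2 187 15'>/dev/null; python3 lg.py; python3 rel.py h 12
python3 - <<'E'
from h import *
ct=get_calibration('wrist');im=snap('wrist','w4');blobs(im,40);print(proj(ct,[.6232,.0115,.115]))
snap('scene','s4')
E
```

```text
16.2 q [ -16.8   35.9   42.2  105.1  -59.2   71.9 -132.6] p [ 0.6092 -0.0209  0.1574] rpy [-179.2   32.6  -96.4] tz [ 0.074  0.533 -0.843] F [ 0.5 -0.2  0.4]
target [0.622 0.005 0.125] tool shift mm [-5.1 -9.5 42. ] phi -1.5 pushdir tool [-0.042 -0.004  0.999]
1 [472 199  14  17 177] [478.7 207.3]
2 [ 271  240   57   56 2122] [298.3 265. ]
3 [497 267  33  13 204] [514.2 273.6]
6 [284 298  25  33 546] [297.7 317.7]
12 [318 307  26  25 411] [328.7 321.1]
16 [ 29 329   8   3  12] [ 33.4 329.4]
17 [589 328  21   7  42] [597.3 329.8]
21 [ 542  333   98  121 3503] [594.4 388.6]
39 [  0 350  10   9  39] [  3.7 353.1]
43 [625 403   4   5   8] [626.9 404.5]
44 [630 402  10   7  18] [634.7 405.1]
52 [600 411  18  13  45] [608.2 417.1]
70 [618 419   7   6  10] [621.7 421.2]
83 [598 424   6   5  10] [600.5 426.3]
95 [605 428   5  14  20] [606.8 435.5]
99 [599 430   6   4   8] [601.5 431.6]
104 [589 432   6   4   8] [591.9 433.5]
108 [600 435   4   4   9] [601.3 436.7]
114 [578 436   9  12  19] [582.2 441.4]
116 [583 436   5   3   8] [584.5 436.9]
117 [587 436   9   7  16] [590.8 438.5]
124 [576 440   4   7   9] [577.8 443.2]
128 [588 443   7   6  12] [591.4 445.2]
138 [540 447   3   6   9] [541.  449.2]
140 [563 447   6   4   9] [565.3 448.6]
[[298.89221722 267.21683998]]
```

View pics/w4.png

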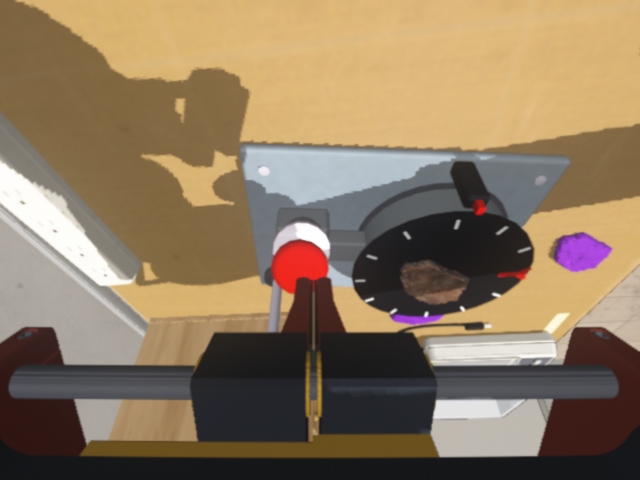

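View pics/s4.png

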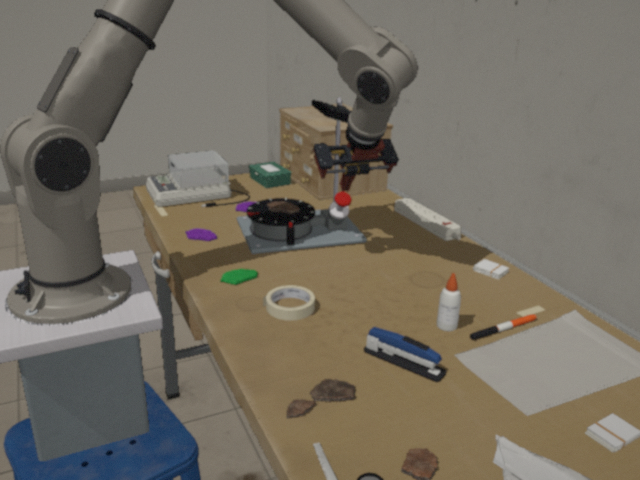

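```bash
python3 -m creep '-1 -2 10 0;-2 -4 20 0;-3 -7 30 0;-5 -9 38 0;-5 -10 42 0'>/dev/null; python3 lg.py; python3 rel.py h 0
```

```text
16.8 q [ -17.9   38.8   39.9  105.4  -62.3   69.3 -131.8] p [0.6205 0.0089 0.1221] rpy [-179.6   32.7  -96.2] tz [ 0.065  0.536 -0.841] F [-0.2 -0.  -0.1]
target [0.623 0.012 0.115] tool shift mm [ 1.4 -2.4  7.5] phi -1.7 pushdir tool [-0.04  -0.013  0.999]
```

```bash
python3 -m creep '0 -1 2 0;0 -2 4 0;0 -2 6 0;0 -2 8 0;0 -2 10 0'; python3 lg.py; python3 rel.py h 0
```

```text
t: 17.3
eef_pos: [0.6232, 0.0139, 0.1137]
tcp_rot: [-179.6, 32.7, -96.2]
wrist_force: [0.2, -1.3, 1.5]
width: 0.0006
17.3 q [ -18.    39.5   39.4  105.5  -63.1   68.6 -131.5] p [0.6232 0.0139 0.1137] rpy [-179.6   32.7  -96.2] tz [ 0.065  0.536 -0.841] F [ 0.2 -1.3  1.5]
target [0.623 0.012 0.115] tool shift mm [ 1.3 -0.3 -2.4] phi -1.7 pushdir tool [-0.04  -0.013  0.999]
```

```bash
python3 -m creep '0 0 2.5 0;0 0 5 0;0 0 7.5 0;-0.5 0 10 0;-0.5 0 12.5 0'>/dev/null; python3 lg.py; python3 rel.py h 0; python3 -m creep '0 0 1.5 0;0 0 3 0;0 0 4 0'>/dev/null; python3 lg.py; python3 rel.py h 0
```

```text
17.8 q [ -18.3   40.2   38.9  105.8  -64.    67.7 -131.1] p [0.6242 0.0205 0.104 ] rpy [-179.6   32.7  -96.2] tz [ 0.066  0.536 -0.841] F [-2.8 -3.5  8.3]
target [0.623 0.012 0.115] tool shift mm [  1.7  -0.1 -14.2] phi -1.7 pushdir tool [-0.04  -0.012  0.999]
18.1 q [ -18.3   40.4   38.7  105.9  -64.3   67.5 -130.9] p [0.6245 0.0223 0.1013] rpy [-179.5   32.7  -96.2] tz [ 0.067  0.537 -0.841] F [-3.2 -2.3  8.3]
target [0.623 0.012 0.115] tool shift mm [  1.8  -0.  -17.4] phi -1.7 pushdir tool [-0.039 -0.011  0.999]
```

```bash
python3 -m creep '0 0 1 0;0 0 2 0;0 0 3 0'>/dev/null; python3 lg.py; python3 rel.py h 0
```

```text
18.4 q [ -18.3   40.5   38.6  106.   -64.5   67.3 -130.8] p [0.6247 0.0235 0.0996] rpy [-179.5   32.8  -96.2] tz [ 0.067  0.537 -0.841] F [-3.7 -2.3  9.6]
target [0.623 0.012 0.115] tool shift mm [  1.9  -0.  -19.5] phi -1.6 pushdir tool [-0.038 -0.011  0.999]
```

```bash
python3 -m creep '0 0 1.3 0;0 0 2.5 0'>/dev/null; python3 lg.py; python3 rel.py h 0
```

```text
18.6 q [ -18.3   40.6   38.5  106.1  -64.7   67.2 -130.7] p [0.6248 0.0244 0.0984] rpy [-179.5   32.8  -96.2] tz [ 0.068  0.538 -0.84 ] F [-3.9 -2.4  9.3]
target [0.623 0.012 0.115] tool shift mm [  1.9   0.  -21. ] phi -1.6 pushdir tool [-0.038 -0.01   0.999]
```

```bash
python3 -m creep '0 0 1.5 0;0 0 2.5 0'>/dev/null; python3 lg.py; python3 rel.py h 0;  python3 -m creep '0 0 1.5 0;0 0 2.5 0'>/dev/null; python3 lg.py; python3 rel.py h 0
```

```text
18.8 q [ -18.4   40.7   38.4  106.1  -64.9   67.1 -130.6] p [0.6249 0.0252 0.0971] rpy [-179.4   32.9  -96.3] tz [ 0.069  0.538 -0.84 ] F [-3.1 -2.7 10. ]
target [0.623 0.012 0.115] tool shift mm [  1.9   0.  -22.5] phi -1.6 pushdir tool [-0.037 -0.01   0.999]
19.0 q [ -18.4   40.8   38.3  106.2  -65.    67.  -130.5] p [0.6251 0.026  0.096 ] rpy [-179.4   32.9  -96.3] tz [ 0.069  0.539 -0.84 ] F [-3.7 -2.1 10.4]
target [0.623 0.012 0.115] tool shift mm [  2.    0.  -23.9] phi -1.6 pushdir tool [-0.036 -0.009  0.999]
```

```bash
python3 -m creep '0 0 1.5 0;0 0 2.5 0'>/dev/null; python3 lg.py; python3 rel.py h 0
```

```text
19.2 q [ -18.3   40.8   38.2  106.2  -65.2   66.9 -130.4] p [0.6252 0.0265 0.0952] rpy [-179.4   32.9  -96.3] tz [ 0.07   0.539 -0.839] F [-6.4 -5.2 16.7]
target [0.623 0.012 0.115] tool shift mm [  1.9   0.1 -24.8] phi -1.6 pushdir tool [-0.036 -0.008  0.999]
```

```bash
python3 -c "
from h import *
im=snap('top','t5');print(sense()['wrist_force'])
a=cv2.imread('pics/t5.png');cv2.imwrite('pics/c5.png',cv2.resize(a[130:300,195:310],(405,600),interpolation=cv2.INTER_CUBIC))"
```

```text
[-5.11489431 -4.32771732 13.66824545]
```

View pics/c5.png

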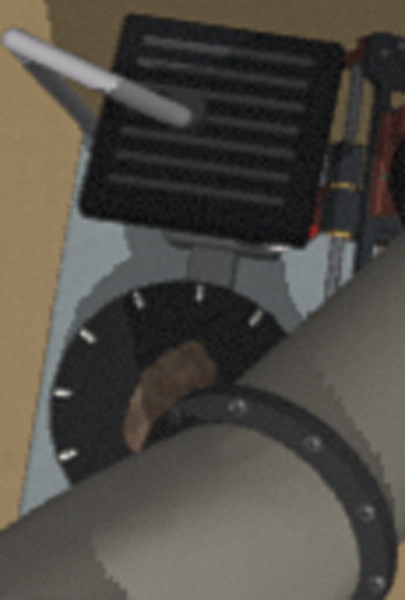

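```bash
python3 -m creep '0 0 1.2 0;0 0 2.4 0'>/dev/null; python3 lg.py; python3 rel.py h 0
python3 - <<'E'
from h import *
ct=get_calibration('wrist');im=snap('wrist','w5')
E
```

```text
19.45 q [ -18.3   40.8   38.2  106.3  -65.3   66.9 -130.3] p [0.6252 0.0265 0.0951] rpy [-179.3   33.   -96.3] tz [ 0.072  0.54  -0.838] F [-9.4 -6.9 21.7]
target [0.623 0.012 0.115] tool shift mm [  1.9   0.1 -25. ] phi -1.6 pushdir tool [-0.034 -0.007  0.999]
```

View pics/w5.png

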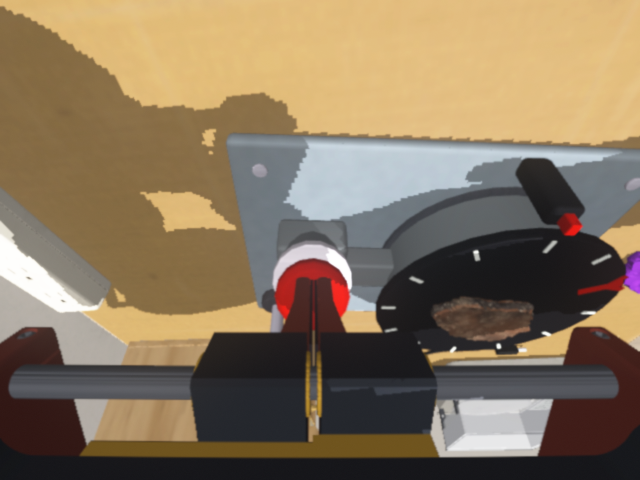

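```bash
python3 -m creep '0 0 -5 0;0 0 -12 0;1 0 -19 0;1 0 -26 0;1 0 -33 0'>/dev/null; python3 lg.py; python3 rel.py h 0
cat > ang.py <<'E'
from h import *
import sys
cw=get_calibration('wrist');im=snap('wrist',sys.argv[1])
O=np.array([.5009,.1058]);Y=81.8
h=cv2.cvtColor(im,cv2.COLOR_RGB2HSV);m=(((h[...,0]<6)|(h[...,0]>174))&(h[...,1]>150)&(h[...,2]>70)).astype(np.uint8)
n,l,s,c=cv2.connectedComponentsWithStats(m)
for i in range(1,n):
    if s[i,4]<30: continue
    ys,xs=np.where(l==i);
    P=np.array([onz(cw,(x,y),.066)[:2] for x,y in zip(xs,ys)]);d=P-O;r=np.hypot(*d.T)
    if 0.04<r.mean()<.11:
        md=d.mean(0);print(c[i].round(0),s[i,4],'r',r.min().round(3),r.max().round(3),'ang',round((np.degrees(np.arctan2(md[1],md[0]))-Y-180+180)%360-180,1))
E
python3 ang.py w6
```

```text
20.0 q [ -17.6   38.9   39.7  105.3  -62.7   69.3 -131.6] p [0.6227 0.0078 0.1224] rpy [-179.3   33.   -96.3] tz [ 0.071  0.54  -0.838] F [0.5 0.6 0.7]
target [0.623 0.012 0.115] tool shift mm [0.9 0.  8.2] phi -1.6 pushdir tool [-0.034 -0.008  0.999]
[530. 212.] 286 r 0.082 0.099 ang -0.9
[568. 270.] 298 r 0.055 0.082 ang -65.7
```

View pics/w6.png

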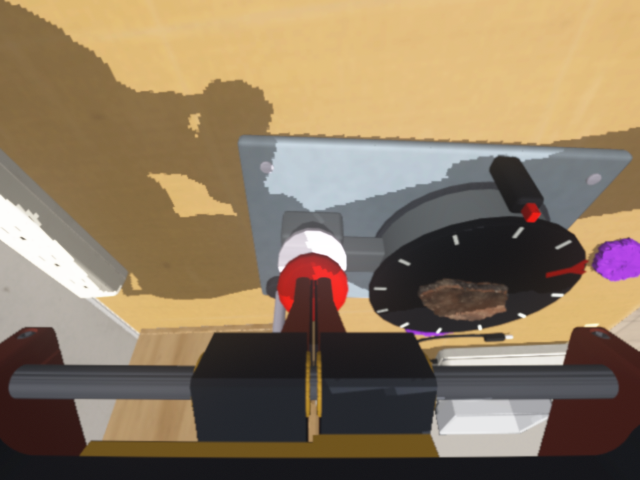

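```bash
cat > marks.py <<'E'
from h import *
import sys
# offline: uses current wrist calibration (arm unmoved)
cw=get_calibration(sys.argv[2] if len(sys.argv)>2 else 'wrist');im=cv2.imread('pics/%s.png'%sys.argv[1])[:,:,::-1].copy()
O=np.array([.5009,.1058]);Y=81.8
pl=np.array([proj(cw,[O[0]+.083*np.cos(a),O[1]+.083*np.sin(a),.066])[0] for a in np.linspace(0,6.28,60)])
m=np.zeros(im.shape[:2],np.uint8);cv2.fillPoly(m,[pl.astype(np.int32)],1)
h=cv2.cvtColor(im,cv2.COLOR_RGB2HSV)
w=((h[...,1]<70)&(h[...,2]>110)&(m>0)).astype(np.uint8)
n,l,s,c=cv2.connectedComponentsWithStats(w)
Q=[]
for i in range(1,n):
    if 6<=s[i,4]<200:
        p=onz(cw,c[i],.066)[:2];r=np.hypot(*(p-O))
        if .06<r<.085:Q.append((p,c[i]))
P=np.array([p for p,_ in Q])
A=np.c_[2*P,np.ones(len(P))];x=np.linalg.lstsq(A,(P**2).sum(1),rcond=None)[0];C=x[:2]
print('centre',C.round(4),'r',np.sqrt(x[2]+C@C).round(4))
def ang(p): d=p-C; return (np.degrees(np.arctan2(d[1],d[0]))-Y)%360-180
for p,c_ in Q:print(c_.round(0),round(ang(p),1),'mod30',round((ang(p)+15)%30-15,1))
E
python3 marks.py w6; sed -i 's/^O=.*/O=np.array([.5009,.1058]);Y=81.8/' ang.py
```

```text
centre [0.5018 0.11  ] r 0.0764
[518. 232.] -2.3 mod30 -2.3
[456. 240.] 28.5 mod30 -1.5
[563. 244.] -32.9 mod30 -2.9
[404. 262.] 59.3 mod30 -0.7
[380. 288.] 89.5 mod30 -0.5
[556. 294.] -92.8 mod30 -2.8
[383. 310.] 119.6 mod30 -0.4
[520. 314.] -122.4 mod30 -2.4
[406. 324.] 149.3 mod30 -0.7
[479. 325.] -151.8 mod30 -1.8
[439. 329.] 178.4 mod30 -1.6
```

```bash
python3 -m creep '0 0 2.5 0;0 0 5 0;0 0 7.5 0;0 0 10 0;0 0 12.5 0'>/dev/null; python3 lg.py;  python3 -m creep '0 0 2.5 0;0 0 5 0;0 0 7.5 0;0 0 10 0;0 0 12.5 0'>/dev/null; python3 lg.py; python3 rel.py h 0; python3 -m creep '0 0 1.5 0;0 0 3 0;0 0 4.2 0;0 0 5.4 0;0 0 6.5 0'>/dev/null; python3 lg.py; python3 rel.py h 0
```

```text
20.55 q [ -17.8   39.6   39.2  105.7  -63.6   68.4 -131.1] p [0.6239 0.0139 0.1125] rpy [-179.3   33.   -96.3] tz [ 0.072  0.54  -0.839] F [-1.3  0.6  0.5]
21.05 q [ -18.    40.3   38.6  106.   -64.6   67.6 -130.6] p [0.6249 0.0203 0.103 ] rpy [-179.2   33.1  -96.3] tz [ 0.073  0.541 -0.838] F [-3.7 -2.8  8.6]
target [0.623 0.012 0.115] tool shift mm [  1.    0.5 -14.9] phi -1.6 pushdir tool [-0.033 -0.006  0.999]
21.55 q [ -18.    40.6   38.4  106.2  -65.1   67.2 -130.3] p [0.6254 0.0233 0.0987] rpy [-179.2   33.1  -96.3] tz [ 0.074  0.542 -0.837] F [-4.2 -1.3 10.1]
target [0.623 0.012 0.115] tool shift mm [  1.1   0.6 -20.2] phi -1.6 pushdir tool [-0.032 -0.005  1.   ]
```

```bash
python3 -m creep '0 0 1.7 0;0 0 2.8 0;0 0 3.8 0;0 0 4.6 0'>/dev/null; python3 lg.py; python3 rel.py h 0
```

```text
21.95 q [ -18.1   40.8   38.2  106.3  -65.4   67.  -130.1] p [0.6257 0.0251 0.096 ] rpy [-179.2   33.2  -96.3] tz [ 0.075  0.542 -0.837] F [-3.9 -3.2  9.4]
target [0.623 0.012 0.115] tool shift mm [  1.2   0.6 -23.5] phi -1.6 pushdir tool [-0.031 -0.004  1.   ]
```

```bash
python3 -m creep '0 0 1.5 0;0 0 2.5 0'>/dev/null; python3 lg.py; python3 -m creep '0 0 1.2 0;0 0 2.4 0'>/dev/null; python3 lg.py; python3 rel.py h 0
```

```text
22.15 q [ -18.1   40.8   38.1  106.3  -65.5   66.9 -130. ] p [0.6258 0.0258 0.0951] rpy [-179.1   33.2  -96.3] tz [ 0.076  0.543 -0.836] F [-4.  -2.3 10.2]
22.35 q [ -18.    40.8   38.1  106.4  -65.6   66.9 -129.9] p [0.6259 0.0259 0.0948] rpy [-179.1   33.3  -96.3] tz [ 0.077  0.544 -0.836] F [-6.8 -6.7 18.5]
target [0.623 0.012 0.115] tool shift mm [  1.2   0.7 -24.9] phi -1.6 pushdir tool [-0.029 -0.003  1.   ]
```

At the stop: 24.9 mm, with the force rising steeply to about 19 N. I'll retract and check.

```bash
python3 -m creep '0 0 -5 0;0 0 -12 0;0 0 -19 0;0 0 -26 0;0 0 -33 0'>/dev/null; python3 lg.py; python3 rel.py h 0; python3 ang.py w7; python3 marks.py w7
```

```text
22.85 q [ -17.4   38.9   39.6  105.4  -63.1   69.2 -131.3] p [0.6234 0.008  0.1227] rpy [-179.1   33.3  -96.3] tz [ 0.076  0.544 -0.836] F [-0.4  0.4  0.5]
target [0.623 0.012 0.115] tool shift mm [1.3 0.7 8.3] phi -1.6 pushdir tool [-0.029 -0.003  1.   ]
[533. 212.] 290 r 0.082 0.099 ang -0.9
[560. 246.] 398 r 0.052 0.081 ang -34.4
centre [0.5016 0.1099] r 0.0765
[520. 231.] -2.1 mod30 -2.1
[457. 238.] 28.7 mod30 -1.3
[405. 261.] 59.4 mod30 -0.6
[577. 268.] -63.0 mod30 -3.0
[381. 287.] 89.6 mod30 -0.4
[558. 294.] -92.9 mod30 -2.9
[384. 309.] 119.8 mod30 -0.2
[522. 313.] -122.4 mod30 -2.4
[407. 323.] 149.4 mod30 -0.6
[481. 325.] -152.1 mod30 -2.1
[441. 328.] 178.8 mod30 -1.2
```

View pics/w7.png

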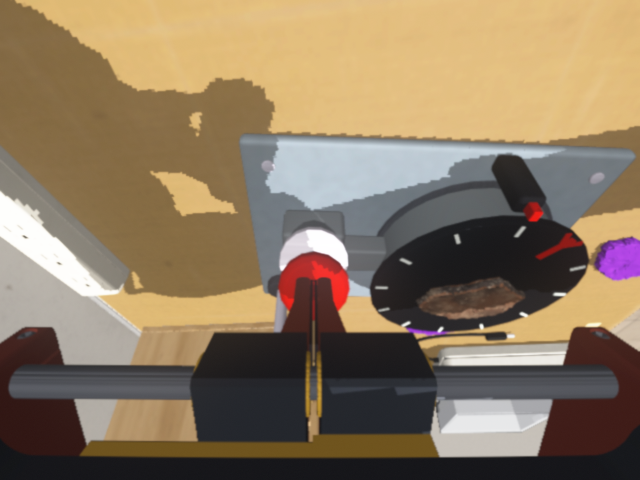

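The arrow at (560,246) is one mark before the pointer at (533,212), so one more stroke is needed.

```bash
python3 -m creep '0 0 2.5 0;0 0 5 0;0 0 7.5 0;0 0 10 0;0 0 12.5 0'>/dev/null; python3 lg.py;  python3 -m creep '0 0 2.5 0;0 0 5 0;0 0 7.5 0;0 0 10 0;0 0 12.5 0'>/dev/null; python3 lg.py; python3 rel.py h 0; python3 -m creep '0 0 1.5 0;0 0 3 0;0 0 4.2 0;0 0 5.4 0;0 0 6.5 0'>/dev/null; python3 lg.py; python3 rel.py h 0;python3 -m creep '0 0 1.7 0;0 0 2.8 0;0 0 3.8 0;0 0 4.6 0'>/dev/null; python3 lg.py; python3 rel.py h 0
```

```text
23.4 q [ -17.6   39.5   39.   105.8  -64.    68.3 -130.8] p [0.6246 0.0142 0.1128] rpy [-179.    33.3  -96.3] tz [ 0.077  0.544 -0.836] F [-0.9  0.4  0.6]
23.9 q [ -17.8   40.2   38.5  106.1  -64.9   67.5 -130.3] p [0.6257 0.0206 0.1033] rpy [-179.    33.4  -96.3] tz [ 0.078  0.545 -0.835] F [-3.2 -1.3  9.5]
target [0.623 0.012 0.115] tool shift mm [  1.4   1.2 -14.9] phi -1.6 pushdir tool [-0.028 -0.001  1.   ]
24.4 q [ -17.9   40.5   38.2  106.3  -65.4   67.2 -130.1] p [0.6261 0.0236 0.099 ] rpy [-178.9   33.4  -96.3] tz [ 0.079  0.545 -0.835] F [-3.9 -2.   9.5]
target [0.623 0.012 0.115] tool shift mm [  1.5   1.2 -20.2] phi -1.6 pushdir tool [-0.027 -0.     1.   ]
24.8 q [ -17.9   40.7   38.   106.4  -65.7   66.9 -129.9] p [0.6264 0.0255 0.0963] rpy [-178.9   33.5  -96.3] tz [ 0.08   0.546 -0.834] F [-4.1 -2.9 10. ]
target [0.623 0.012 0.115] tool shift mm [  1.6   1.2 -23.5] phi -1.6 pushdir tool [-0.026  0.     1.   ]
```

```bash
python3 -m creep '0 0 1.5 0;0 0 2.5 0'>/dev/null; python3 lg.py; python3 -m creep '0 0 1.2 0;0 0 2.4 0'>/dev/null; python3 lg.py; python3 rel.py h 0
```

```text
25.0 q [ -17.9   40.8   37.9  106.4  -65.9   66.9 -129.8] p [0.6265 0.0261 0.0954] rpy [-178.9   33.5  -96.3] tz [ 0.08   0.547 -0.833] F [-4.7 -3.  10.2]
25.2 q [ -17.9   40.8   37.9  106.5  -66.    66.8 -129.7] p [0.6266 0.0262 0.0951] rpy [-178.8   33.6  -96.4] tz [ 0.082  0.548 -0.833] F [-8.  -7.  18.2]
target [0.623 0.012 0.115] tool shift mm [  1.5   1.2 -24.9] phi -1.5 pushdir tool [-0.024  0.002  1.   ]
```

At the stop again: 24.9 mm, steep force rise. Retracting.

```bash
python3 -m creep '0 0 -5 0;0 0 -12 0;0 0 -19 0;0 0 -26 0;0 0 -33 0'>/dev/null; python3 lg.py; python3 ang.py w8; python3 marks.py w8;python3 -m creep '0 0 -20 0;0 0 -50 0;0 0 -80 0;0 0 -110 0;0 0 -140 0'>/dev/null; python3 -m creep '0 0 0 0;0 0 0 0'>/dev/null; python3 lg.py;python3 ang.py w9; python3 marks.py w9; python3 -c "
from h import *
snap('scene','s9');im=cv2.imread('pics/s9.png');cv2.imwrite('pics/c9.png',cv2.resize(im[170:260,230:370],None,fx=5.7,fy=5.7,interpolation=cv2.INTER_CUBIC))"
```

```text
25.7 q [ -17.2   38.8   39.5  105.6  -63.4   69.2 -131.1] p [0.6239 0.0082 0.1228] rpy [-178.8   33.6  -96.3] tz [ 0.081  0.548 -0.833] F [ 0.6  0.4 -0.1]
[535. 211.] 289 r 0.082 0.099 ang -0.8
[520. 233.] 419 r 0.051 0.08 ang -2.2
centre [0.5015 0.1098] r 0.0765
[459. 238.] 28.8 mod30 -1.2
[567. 243.] -32.6 mod30 -2.6
[407. 260.] 59.6 mod30 -0.4
[579. 267.] -62.9 mod30 -2.9
[382. 286.] 89.6 mod30 -0.4
[560. 293.] -93.3 mod30 -3.3
[386. 308.] 119.7 mod30 -0.3
[524. 313.] -122.7 mod30 -2.7
[409. 322.] 149.5 mod30 -0.5
[482. 324.] -152.1 mod30 -2.1
[442. 327.] 178.6 mod30 -1.4
26.45 q [ -13.5   31.9   45.3   98.8  -54.2   80.6 -136.3] p [ 0.6124 -0.0719  0.2435] rpy [-178.6   33.5  -96.4] tz [ 0.086  0.546 -0.833] F [0.1 0.7 0.4]
[447. 180.] 84 r 0.083 0.098 ang -0.6
[442. 196.] 174 r 0.052 0.08 ang -1.8
centre [0.5009 0.1102] r 0.0763
[405. 199.] 28.9 mod30 -1.1
[474. 203.] -32.4 mod30 -2.4
[374. 216.] 59.2 mod30 -0.8
[488. 221.] -62.7 mod30 -2.7
[360. 236.] 89.4 mod30 -0.6
[481. 242.] -92.8 mod30 -2.8
[364. 255.] 119.5 mod30 -0.5
[461. 259.] -122.4 mod30 -2.4
[381. 267.] 149.1 mod30 -0.9
[434. 269.] -151.7 mod30 -1.7
[406. 272.] 178.5 mod30 -1.5
```

View pics/w9.png

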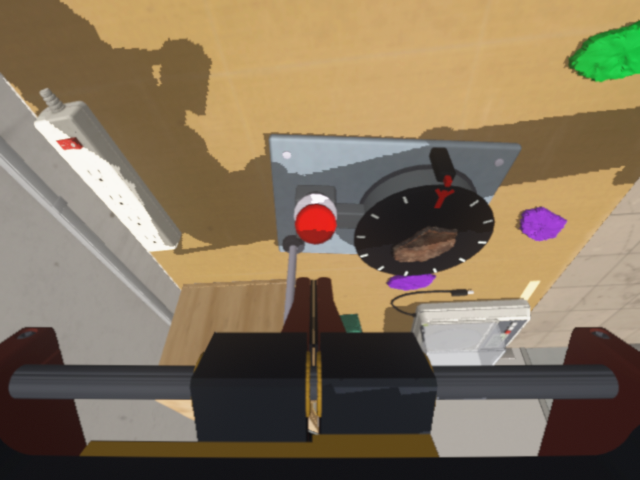

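View pics/c9.png

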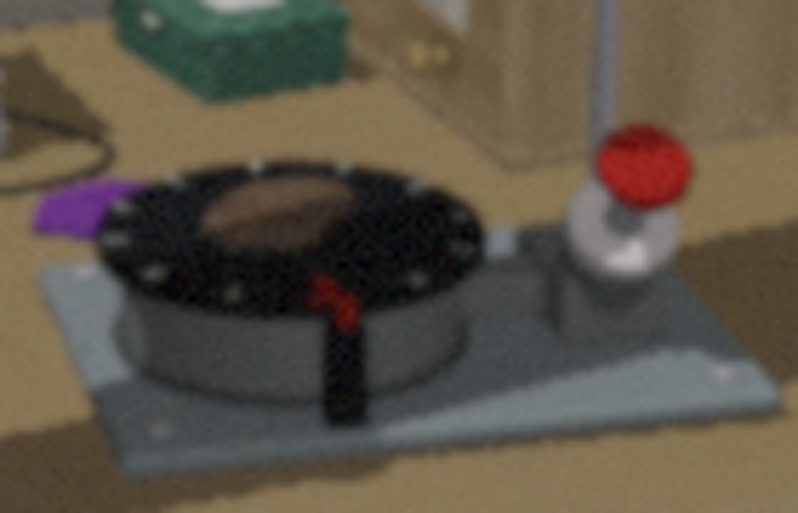

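View pics/s9.png

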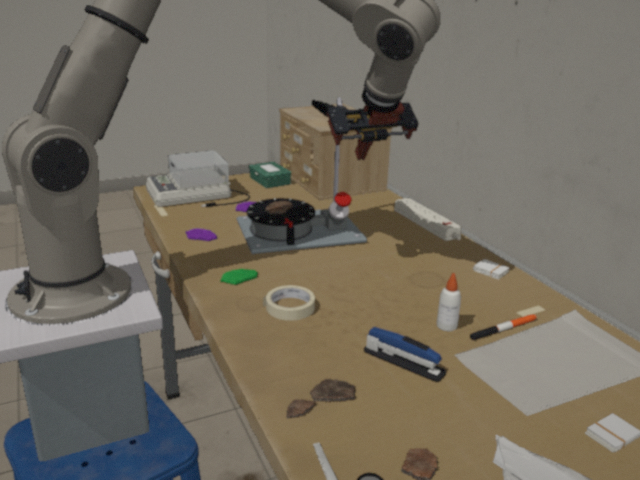

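The arrow at (442,196) meets the pointer at (447,180). The head is up, the sherd is on the platter, and the bottle, stapler and tape roll haven't moved. The tool is clear, at rest, with no force on it.

```bash
python3 -c "
from cell import *
print(finish_job())"
```

```text
the job is handed in; nothing more can be done
None
```

The platter's red arrow now points at the red pointer, after three full plunger strokes, and the job is handed in at about 26.5 s of the 61 s allowed.

- **Tilting the tool:** the move command cannot tilt the tool directly. I tilted it by pushing the arm against the edge of its reach, well above the table. This ended about 2–3° off the plunger's axis. On the way, one wrist-force reading of about 14 N appeared high above the scene when joint 3 reached its limit. It was gone at the next reading, and the pictures showed nothing near the arm.
- **Strokes:** each one ended at the stop, about 25 mm down, with a steep force rise to at most about 25 N. I backed off about 8 mm beyond the head after each so it could return. By picture, the platter went from about -85° to -60°, -30° and then 0°.
- **Last checks:**
  - The arrow read -1.8° and the pointer -0.6° in the same wrist view. The white marks averaged about -1.6°, so most of this is probably my estimate of the unit's yaw and platter centre; the arrow-to-pointer gap is about 1°. I left it.
  - The pictures showed the head up, the sherd on the platter, and the bottle, stapler and tape roll where they had been.
  - The tool was about 150 mm clear of the head, with wrist force near zero.

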